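Fit the return spring to a robot-leg stand

ROBOT

A 7-joint arm with a two-finger parallel gripper is mounted at the origin on the work surface. World frame = base frame: x ahead of the robot, y to its left, z up, the work surface at z = 0. Lengths are in m, angles in rad, forces in N, time in s.
With the tool pointing down it reaches from about 0.4 to 0.85 m from the base axis. Payload 10.4 kg.
Tool frame: the origin (TCP) lies between the finger pads; the fingertips stand 17 mm ahead of it and the grasp point (between the pads) lies 2 mm behind it; x points along the fingers, y is the direction in which the jaws open and shut, and the axes are right-handed (so a half turn about x gives the same grasp; the last joint's range is limited). The gripper opens to 87 mm and grips with 3 to 60 N. Pads are 19 mm wide; open, the fingers measure 117 mm over their backs; the gripper's body (75 mm by 190 mm) begins 51 mm behind the grasp point.
Start: joints at [-1.288, 0.332, -0.065, 1.46, 0.022, 1.35, -0.088], TCP at [0.188, 0.596, 0.24] pointing down, gripper open.
Joint ranges: [-2.6, 2.6], [-0.5, 2.12], [-1.47, 1.34], [0.16, 2.42], [-1.27, 4.41], [0.06, 2.06], [-2.6, 2.6]. Speed limits (rad/s): [2.22, 2.22, 2.79, 2.79, 3.14, 3.14, 3.14].

INTERFACE

Orientations are given as a unit quaternion [x, y, z, w].
In Python, from bench import r, optics, close_job gives the robot as it stands.
- The arm moves only by the shell command python3 -m inch 'ROWS' [OPENING] [FORCE]. ROWS is JSON, a list of rows, each an object with "translation": the shift along the tool's x, y, z in cm, a list of three; "spin": the turn about the tool's x in degrees. In form: [{"translation": [tx, ty, tz], "spin": spin}, ...]. A call has 1 to 20 rows; each row shifts and turns the pose as measured when the row begins, along the tool's axes as they then stand; what a row does not reach is not made up. A row lasts 1/8 s, in which the tool goes at most 62.5 mm and 10.7 degrees, less where a joint would pass 70% of its speed; a pose out of reach is approached as far as the arm can. A call is refused whole if a number of a shift passes 6.25 or a number of a turn 10.7, either way. A call with a gripper value outside its range is refused whole. OPENING is the closure, from 0 (fully open) to 1 (shut), set as the call begins (- or left out, the last holds). The fingers move at their own pace and stop on an object; FORCE is the grip in N (left out, the last holds). Time passes only in rows, so rows that do not move let the fingers close. It gives the time, the measured TCP pose, the force and the opening at its end, in the units of the state.
- r.read_state(): the state, without advancing time (a new reading comes with each control period).
- optics.camera(name): name is "side" or "top" or "wrist"; returns the picture (384x512x3 uint8, red, green, blue); there is no depth.
- optics.camera_model(name): a dict with "camera_matrix" (3x3 intrinsics, pixels), "world_from_camera" (4x4, takes a point from camera to world coordinates); the wrist camera has in their place "tool_from_camera" (4x4, takes a point from camera to tool coordinates, whose origin is the TCP and whose axes are the tool frame's). Camera axes: x right, y down, z forward; pixel columns grow to the right and rows downward; lengths in m; the calibration is good to about 2 mm. The wrist camera is an equidistant fisheye: a pixel r from the principal point sees the ray r / f radians off the axis. A picture is of the moment at which its call begins: read the wrist's pose just before it. camera_model takes no time and is no camera call.
- close_job(): hands the job in, once; it reports no verdict.
The state is a dict: "time": time; "joint_positions": joint angles; "joint_vel": joint speeds; "joint_torque": joint torques, N m; "ee_pos": TCP position; "eef_rot": TCP orientation; "ft_force": force on the tool from outside, world axes, zero at the start; "torque": the same for the moment, N m; "width": finger opening in m.
Only numpy, scipy, OpenCV 4.12 (cv2) and the standard library are available. Lean on these libraries where they do the work, as an engineer would, in place of code of your own. Each camera call takes 0.05 s, during which the arm holds its last target.

TASK

Fit the return spring on the robot-leg stand: first take it from its cradle and put its steel pin all the way down into the hole of the green anchor, then stretch the spring and hang its eye on the brass-headed post, right down under the head, with the pin still well down in its hole, and let go. The anchor may be clamped anywhere along its rail, so feel for the hole with a light touch (no more than 40 N between spring and stand), do not stretch the spring by more than 55 mm, and leave the meter, the tape and the solder where they are.

Things in the scene. Friction and masses are not known exactly. Their poses are not given: they have to be found in the camera images.
- stand: Fixed robot-leg link lying flat: aluminium base plate 206 x 70 x 8 mm; origin at the centre of its underside, on the bench; x runs from the anchor to the post, z up. Anchor top and column top lie at z = 40 mm; a blue servo, below z = 30 mm, at x = 7 to 37 mm. The plastic would crack: keep contact between spring and stand, both ends added, under 40 N (the fitted spring alone makes 10 to 20 N).
- rail_end (a point): Where a search may start: x = -77, y = 0, z = 40 mm in the stand's frame, always on the anchor's flat top. Green anchor block 50 (x) x 44 (y) mm with a vertical round hole at its centre: 8.5 mm bore, 22 mm deep, 1 mm chamfer. The block is clamped anywhere along its rail, not measured: the hole's axis lies 2 to 24 mm from this point along the stand's +x, at y = 0.
- rest (a point): Centre of the top, 20 (x) x 24 mm, of the black rest that carries the slack spring once its pin is in the hole: x = -16, y = 0, z = 39.5 mm in the stand's frame.
- post (a point): Foot of the brass post, at x = 64 mm, y = 0, z = 40 mm in the stand's frame, on the top of a dark steel column of 20 mm diameter: neck 7 mm diameter and 6 mm high, then a tapered head 10 mm diameter, 3 mm high (post top at z = 49 mm in the stand's frame).
- cradle: Fixed cradle with a yellow base 140 x 60 mm, origin at the centre of its underside; the spring lies in its grey trough (x = -29 to +5 mm, floor 30 mm above the bench, lips 6 mm higher), parallel to the cradle's x.
- spring: Straight stiff tension spring on a telescopic guide (does not bend), 60 to 100 g. Origin on the pin's axis at the underside of the hook fitting; x runs from pin to eye, z up. Coil 12 mm wide and high from x = 10 to 60 mm, its underside level with the origin. At the far end an orange block 16 x 12 x 34 mm and beyond it the eye. It starts upright, origin 30 mm above the bench.
- pin_tip (a point): Lower, rounded end of the steel pin (6 mm diameter, 18 mm long) that points down from the hook fitting; 18 mm below the spring's origin.
- hook_tab (a point): Centre of the top of the hook fitting: an orange block centred on the pin's axis, 16 mm (x) x 12 mm (y) x 34 mm tall, to be pinched across y; 34 mm above the spring's origin.
- eye_tab (a point): Centre of the top of the eye fitting, an orange block 16 mm (x) x 12 mm (y) x 34 mm tall, to be pinched across y (underside 34 mm below it); 72 mm from the pin's axis along the spring's x when slack, plus the stretch.
- eye (a point): Centre of the eye: a level ring of steel wire, 4.4 mm thick, 14.5 mm inside and 24 mm outside diameter, 22 mm beyond the centre of the eye fitting's block; its lowest point is level with that block's underside. 94 mm from the pin's axis when slack.
- stretch (a joint): Stretch of the spring in m, 0 = slack, mechanical end at 0.075. Pull = 2.2 N + 180 N/m x stretch, so about 5 to 10 N at each end when fitted. Over 0.055 the spring is ruined.
- meter: Bystander, loose: orange multimeter 150 x 75 x 38 mm (x is its length), origin at the centre of its underside.
- tape: Bystander, loose: roll of tape, 90 mm diameter, 24 mm high, origin at the centre of its underside.
- solder: Bystander, loose: aluminium reel, 48 mm diameter, 36 mm high, origin at the centre of its underside.
Mind the look-alikes: they are no part of the job. There is more than one size of the spring; the job needs the largest.

How it is judged:
By the outcome, as a careful person would: the job done as asked, in the order asked, and still so for the second after the job is handed in, with the robot touching nothing.
It also fails if it takes over 72 s, if anything falls off the work surface, if the arm or the gripper's body presses on something with over 40 N, if the wrist force passes 120 N, or if a joint passes its speed limit or range.

## Working session

There is one attempt and no reset: what is moved stays moved. The work goes in short steps, Python scripts to look and compute and a shell command to move; the robot and the scene stay as the last step left them, time stands still between calls to the robot, and variables do not carry over. Pictures are saved under pics/ and viewed, and the job is handed in when it is done.

```bash
ls; mkdir -p pics; python3 - <<'E'
from bench import r, optics
import cv2
s=r.read_state(); print(s)
for n in ("side","top","wrist"):
    im=optics.camera(n); cv2.imwrite(f"pics/{n}0.png",im[:,:,::-1])
    m=optics.camera_model(n); print(n,{k:v for k,v in m.items()})
E
```

```text
pics
{'time': 0.0, 'joint_positions': array([-1.28761298,  0.33287308, -0.06470145,  1.46094476,  0.02158947,
        1.34991026, -0.08850347]), 'joint_vel': array([ 8.17703304e-05,  1.49252431e-04,  7.81581333e-04,  2.25944777e-04,
        6.78996060e-04, -8.30047119e-04,  5.02435999e-04]), 'joint_torque': array([ 3.43227284e-04, -6.23243380e+01,  2.50571757e-02, -3.89911759e+01,
       -6.12956216e-02,  3.95332847e-02,  1.50253636e-04]), 'ee_pos': array([0.18803992, 0.59565441, 0.23875153]), 'eef_rot': array([ 0.10717821,  0.69891661, -0.10819017,  0.69880132]), 'ft_force': array([ 0.38961102,  0.91722583, -1.00235256]), 'torque': array([ 0.00574054,  0.0279318 , -0.00929861]), 'width': 0.08724023281986097}
side {'camera_matrix': array([[487.25315433,   0.        , 248.16232571],
       [  0.        , 487.25315433, 184.91086893],
       [  0.        ,   0.        ,   1.        ]]), 'world_from_camera': array([[ 0.98649535, -0.09491164,  0.13348674,  0.4675412 ],
       [-0.16337888, -0.51255863,  0.84296559, -0.98907541],
       [-0.01158747, -0.85339055, -0.52114327,  0.64352337],
[... 348 characters left out ...]
0893283, -0.01811535, -0.08084122],
       [ 0.01897824, -0.10850472, -0.99391476,  1.03830712],
       [ 0.        ,  0.        ,  0.        ,  1.        ]])}
wrist {'camera_matrix': array([[297.31863964,   0.        , 260.1504651 ],
       [  0.        , 297.31863964, 193.20452558],
       [  0.        ,   0.        ,   1.        ]]), 'tool_from_camera': array([[-1.13584112e-04, -2.83252272e-01,  9.59045430e-01,
        -1.44354639e-01],
       [ 9.99998983e-01,  1.33128422e-03,  5.11626728e-04,
         3.84668514e-04],
       [-1.42168148e-03,  9.59044513e-01,  2.83251833e-01,
        -7.85387340e-02],
       [ 0.00000000e+00,  0.00000000e+00,  0.00000000e+00,
         1.00000000e+00]])}
```

View pics/side0.png

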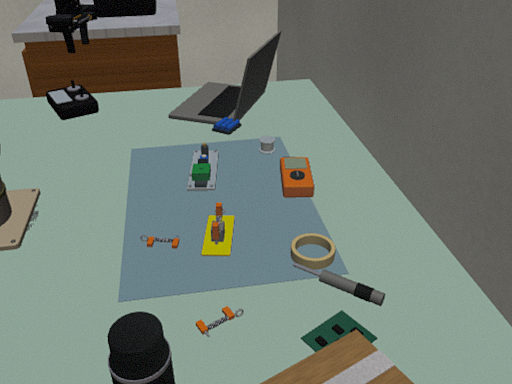

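View pics/top0.png

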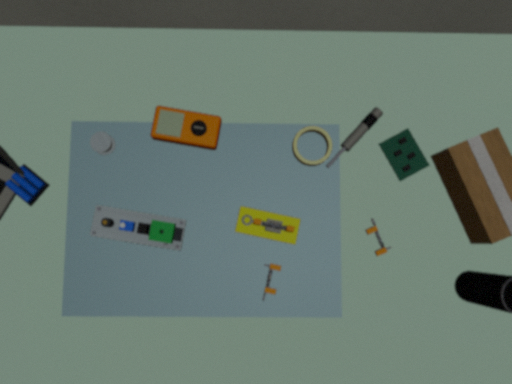

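View pics/wrist0.png

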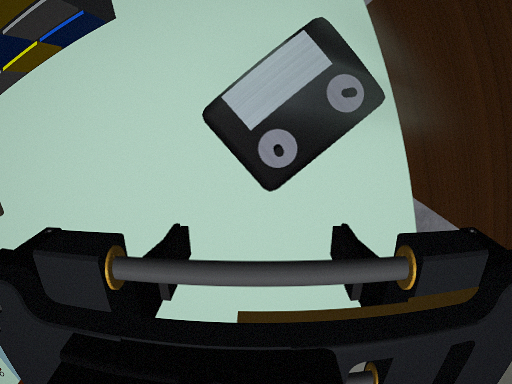

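Look-alikes: the small spring lying flat on the mat (top px 270,280), another beyond the mat (378,238), and one upright in the yellow cradle (268,225). The last fits: it is the largest, and it lies in the cradle's grey trough. I'll confirm that in a crop.

```bash
python3 - <<'E'
import cv2,numpy as np
t=cv2.imread("pics/top0.png")
a=cv2.resize(t[195:250,80:200],None,fx=6.5,fy=6.5,interpolation=cv2.INTER_CUBIC)
cv2.imwrite("pics/c1.png",a[:, :800])
cv2.imwrite("pics/c2.png",cv2.resize(t[195:310,225:400],None,fx=4.5,fy=4.5,interpolation=cv2.INTER_CUBIC))
s=cv2.imread("pics/side0.png")
cv2.imwrite("pics/c3.png",cv2.resize(s[135:265,130:250],None,fx=4.6,fy=4.6,interpolation=cv2.INTER_CUBIC))
E
```

```text
(no output)
```

View pics/c1.png

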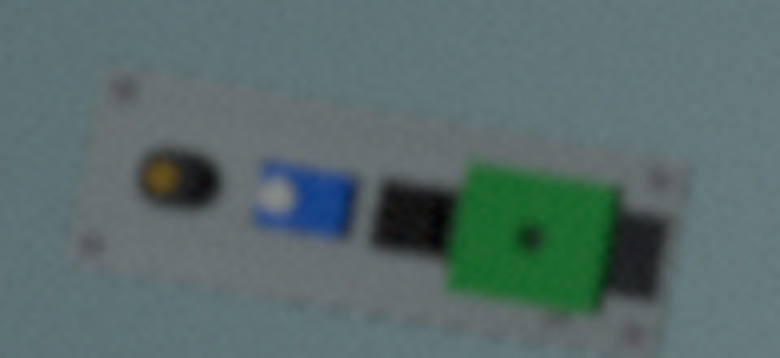

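View pics/c2.png

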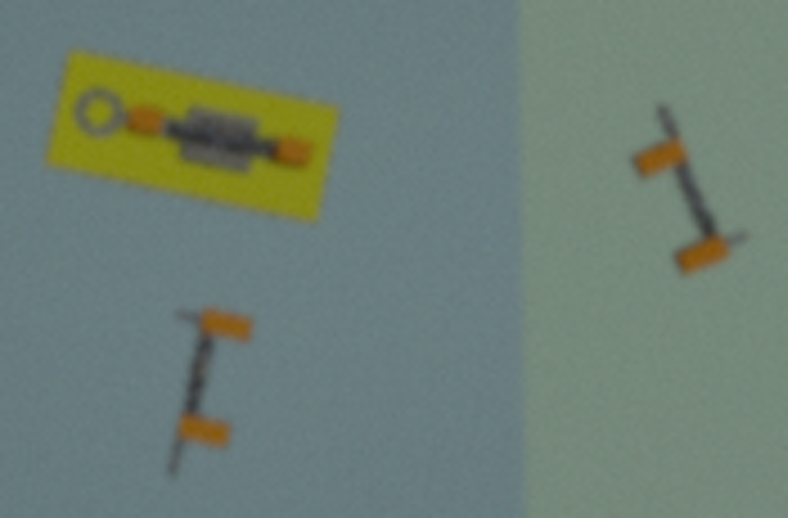

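View pics/c3.png

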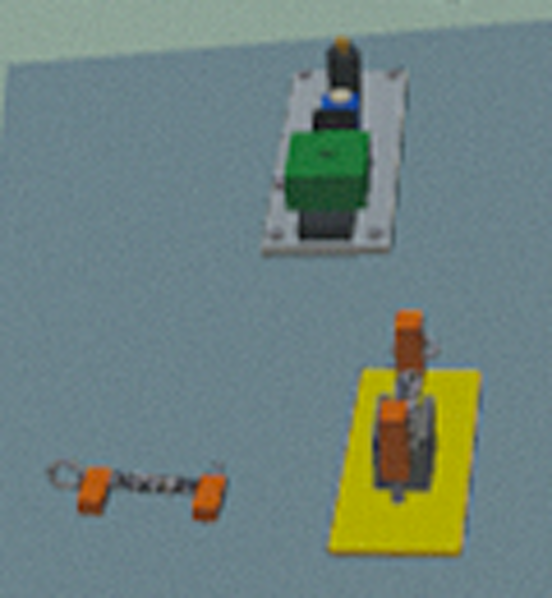

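Confirmed: the cradle spring is the one standing upright in the grey trough, with its eye at top px (247,220), eye tab at (257,221) and hook tab at (290,229). The other two lie flat outside the cradle. Next I'll work out poses.

```bash
cat > h.py <<'E'
import numpy as np, cv2
from scipy.spatial.transform import Rotation as R
from bench import r, optics
def ray(n,u,v,st=None):
    m=optics.camera_model(n);K=m["camera_matrix"]
    x=(u-K[0,2])/K[0,0];y=(v-K[1,2])/K[1,1]
    if n=="wrist":
        th=np.hypot(x,y); s=np.sin(th)/th if th>1e-9 else 1
        d=np.array([x*s,y*s,np.cos(th)])
        T=np.eye(4);st=st or r.read_state();T[:3,:3]=R.from_quat(st["eef_rot"]).as_matrix();T[:3,3]=st["ee_pos"]
        W=T@m["tool_from_camera"]
    else: d=np.array([x,y,1.]);W=m["world_from_camera"]
    return W[:3,3],W[:3,:3]@d
def onz(n,u,v,z,st=None):
    o,d=ray(n,u,v,st);return o+d*(z-o[2])/d[2]
def proj(n,P,st=None):
    m=optics.camera_model(n);K=m["camera_matrix"]
    if n=="wrist":
        T=np.eye(4);st=st or r.read_state();T[:3,:3]=R.from_quat(st["eef_rot"]).as_matrix();T[:3,3]=st["ee_pos"]
        W=T@m["tool_from_camera"]
    else: W=m["world_from_camera"]
    p=W[:3,:3].T@(np.asarray(P,float)-W[:3,3])
    if n=="wrist":
        rr=np.hypot(p[0],p[1]);k=np.arctan2(rr,p[2])/rr
        x,y=p[0]*k,p[1]*k
    else: x,y=p[0]/p[2],p[1]/p[2]
    return np.array([K[0,0]*x+K[0,2],K[1,1]*y+K[1,2]])
def frame(xy,yaw,z=0):
    T=np.eye(4);T[:3,:3]=R.from_euler('z',yaw).as_matrix();T[:3,3]=[xy[0],xy[1],z];return T
def st():
    s=r.read_state();M=R.from_quat(s["eef_rot"]).as_matrix()
    print("t",round(s["time"],2),"tcp",(s["ee_pos"]*1000).round(1),"xax",M[:,0].round(3),"zax",M[:,2].round(3),"yawz",np.degrees(np.arctan2(M[1,2],M[0,2])).round(2),"F",s["ft_force"].round(1),"M",s["torque"].round(2),"w",round(s["width"]*1000,1))
    return s
E
python3 - <<'E'
from h import *
s=st()
f=lambda x,y:(80+x/6.5,195+y/6.5)
g=lambda x,y:(225+x/4.5,195+y/4.5)
P={}
for k,(p,z) in dict(hole=(f(529,237),.04),post=(f(162,176),.049),gA=(f(470,163),.04),gB=(f(621,187),.04),gC=(f(600,313),.04),gD=(f(447,290),.04),
 bA=(f(108,62),.008),bB=(f(692,157),.008),bC=(f(660,352),.008),bD=(f(73,262),.008),hook=(g(293,152),.064),eyetab=(g(146,119),.064),eye=(g(100,112),.032),c1=(g(70,50),.005),c2=(g(340,108),.005),c3=(g(317,221),.005),c4=(g(47,165),.005)).items():
    P[k]=onz("top",*p,z);print(k,(P[k]*1000).round(1))
y=lambda a,b:np.degrees(np.arctan2(*(P[a]-P[b])[[1,0]]))
print(y('post','hole'),y('bA','bB'),y('bD','bC'),y('eyetab','hook'),y('c1','c2'),y('c4','c3'))
print((P['bA']+P['bB']+P['bC']+P['bD'])/4, np.linalg.norm(P['post']-P['hole']), np.linalg.norm(P['hook']-P['eyetab']))
g=lambda x,y:(130+x/4.6,135+y/4.6)
print("side hook",onz("side",*g(394,408),.064),"eyetab",onz("side",*g(409,318),.064),"post",onz("side",*g(343,43),.049),"hole",onz("side",*g(325,154),.04))
E
```

```text
t 0.15 tcp [188.1 595.8 238.9] xax [-0.    -0.001 -1.   ] zax [ 0.954 -0.301  0.   ] yawz -17.52 F [ 0.  -0.5  0.5] M [0.03 0.03 0.01] w 87.1
hole [513.9  89.7  40. ]
post [533.  209.8  49. ]
gA [538.5 110.1  40. ]
gB [530.9  59.5  40. ]
gC [488.9  65.4  40. ]
gD [496.1 116.4  40. ]
bA [573.9 242.    8. ]
bB [542.6  39.7   8. ]
bC [475.6  49.2   8. ]
bD [504.9 251.    8. ]
hook [ 521.1 -187.7   64. ]
eyetab [ 536.2 -118.    64. ]
eye [540.9 -96.6  32. ]
c1 [573.3 -81.7   5. ]
c2 [ 545.1 -218.     5. ]
c3 [ 488.5 -206.1    5. ]
c4 [515.4 -70.7   5. ]
80.98951512556384 81.21397025509414 81.72655048985236 77.80393386129533 78.32650607391497 78.74500388235673
[0.52424655 0.14547603 0.008     ] 0.12190447306333371 0.07135822357694185
side hook [ 0.52675617 -0.18813657  0.064     ] eyetab [ 0.5413005  -0.11833539  0.064     ] post [0.53786918 0.20278795 0.049     ] hole [0.51729701 0.08739245 0.04      ]
```

```bash
python3 -m inch '[{"translation":[0,-0.7,5.9],"spin":5.3},{"translation":[0,-0.7,5.9],"spin":5.3},{"translation":[0,-0.7,5.9],"spin":5.3},{"translation":[0,-0.7,5.9],"spin":5.3},{"translation":[0,-0.7,5.9],"spin":5.3},{"translation":[0,-0.7,5.9],"spin":5.3},{"translation":[0,-0.7,5.9],"spin":5.3},{"translation":[0,-0.7,5.9],"spin":5.3},{"translation":[0,-0.7,5.9],"spin":5.3},{"translation":[0,-0.7,5.9],"spin":5.3}]' 0 30; python3 -c "
from h import *
st()"
```

```text
time: 1.4
ee_pos: [0.5733, 0.157, 0.2351]
eef_rot: [0.412, 0.574, -0.415, 0.573]
ft_force: [0.3, -0.4, -1.1]
width: 0.087
t 1.4 tcp [573.3 157.  235.1] xax [-0.005 -0.003 -1.   ] zax [ 0.316 -0.949  0.001] yawz -71.58 F [ 0.3 -0.4 -1.1] M [-0.03 -0.02  0.02] w 87.0
```

```bash
python3 - <<'E'
from h import *
s=st(); cv2.imwrite("pics/w1.png",optics.camera("wrist")[:,:,::-1])
for k,p in dict(hole=[.5139,.0897,.04],post=[.533,.2098,.049]).items(): print(k,proj("wrist",p,s))
E
```

```text
t 1.4 tcp [573.3 157.  235.1] xax [-0.005 -0.003 -1.   ] zax [ 0.316 -0.949  0.001] yawz -71.58 F [ 0.3 -0.4 -1.1] M [-0.03 -0.02  0.02] w 87.0
hole [198.19163076 210.98786204]
post [241.8043962  121.80733839]
```

View pics/w1.png

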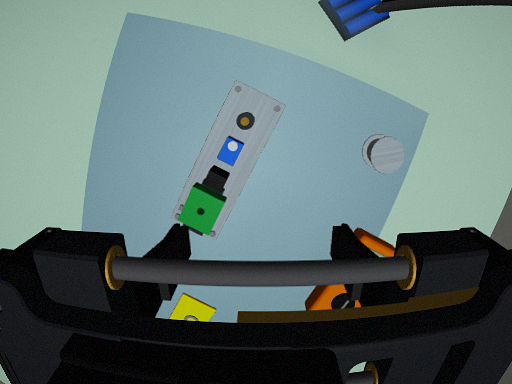

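Wrist view: post head at (245.5,121), hole at (201,212), cradle edge at bottom.

```bash
cat >> h.py <<'E'
def go(target,yaw,n=1,s=None):
    "print per-row shift (cm) and spin for n rows to target TCP (m), tool-z yaw (deg), tool down"
    s=s or r.read_state();M=R.from_quat(s["eef_rot"]).as_matrix();y0=np.degrees(np.arctan2(M[1,2],M[0,2]))
    d=(np.asarray(target)-s["ee_pos"]);sp=-(yaw-y0);step=sp/n
    print("total tool-frame cm",(M.T@d*100).round(2),"spin",sp.round(2))
    for i in range(n):
        Mi=M@R.from_euler('x',np.radians(step*i)).as_matrix()
        print("  ",(Mi.T@d*100/n).round(2),step.round(2))
E
python3 - <<'E'
from h import *
s=st()
print(onz("wrist",201,212,.04,s),onz("wrist",245.5,121,.049,s))
go([.524,-.175,.20],-101.7,6)
E
```

```text
t 1.45 tcp [575.7 146.5 235.5] xax [-0.003 -0.007 -1.   ] zax [ 0.301 -0.954  0.006] yawz -72.46 F [ 1.5 -8.6 -0. ] M [-0.68 -0.1  -0.01] w 87.1
[0.51919727 0.07877572 0.04      ] [0.54012519 0.20110625 0.049     ]
total tool-frame cm [  3.8  -14.6   29.07] spin 29.24
   [ 0.63 -2.43  4.85] 4.87
   [ 0.63 -2.01  5.03] 4.87
   [ 0.63 -1.58  5.19] 4.87
   [ 0.63 -1.13  5.3 ] 4.87
   [ 0.63 -0.68  5.38] 4.87
   [ 0.63 -0.22  5.42] 4.87
```

```bash
python3 -m inch '[{"translation":[0.6,-2.4,4.9],"spin":4.9},{"translation":[0.6,-2.0,5.0],"spin":4.9},{"translation":[0.6,-1.6,5.2],"spin":4.9},{"translation":[0.6,-1.1,5.3],"spin":4.9},{"translation":[0.6,-0.7,5.4],"spin":4.9},{"translation":[0.6,-0.2,5.4],"spin":4.9},{"translation":[0,0,0],"spin":0},{"translation":[0,0,0],"spin":0}]'; python3 - <<'E'
from h import *
s=st(); cv2.imwrite("pics/w2.png",optics.camera("wrist")[:,:,::-1])
for k,p in dict(hook=[.5211,-.1877,.064],eyetab=[.5362,-.118,.064],hole=[.5139,.0897,.04],post=[.533,.2098,.049]).items(): print(k,proj("wrist",p,s))
E
```

```text
time: 2.45
ee_pos: [0.5195, -0.1805, 0.2002]
eef_rot: [-0.55, -0.44, 0.556, -0.442]
ft_force: [-0.2, 1.6, 0.1]
width: 0.0871
t 2.45 tcp [ 519.5 -180.5  200.2] xax [-0.004 -0.007 -1.   ] zax [-0.223 -0.975  0.008] yawz -102.89 F [-0.2  1.6  0.1] M [-0.04  0.02  0.01] w 87.1
hook [264.24588395 194.161011  ]
eyetab [263.6945043  121.14212691]
hole [200.05495286 -52.53029189]
post [ 198.25077506 -128.85075151]
```

View pics/w2.png

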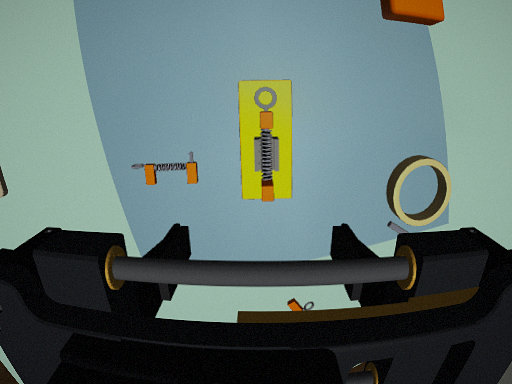

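```bash
python3 - <<'E'
import cv2
t=cv2.imread("pics/w2.png")
cv2.imwrite("pics/c4.png",cv2.resize(t[75:215,225:305],None,fx=4.2,fy=4.2,interpolation=cv2.INTER_CUBIC))
E
```

```text
(no output)
```

View pics/c4.png

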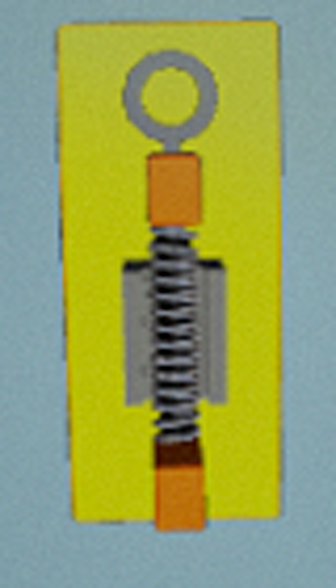

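```bash
python3 - <<'E'
from h import *
s=st()
a=onz("wrist",267.9,193.3,.064,s);b=onz("wrist",266.4,120,.064,s)
print(a,b,np.linalg.norm(a-b),np.degrees(np.arctan2(*(b-a)[[1,0]])))
go([a[0],a[1],.12],-101.7,3)
E
```

```text
t 2.5 tcp [ 519.4 -180.8  200.3] xax [-0.004 -0.008 -1.   ] zax [-0.223 -0.975  0.008] yawz -102.9 F [-0.2 -0.8  0.7] M [-0.11  0.01 -0.02] w 86.8
[ 0.52468437 -0.18799181  0.064     ] [ 0.53880042 -0.11784991  0.064     ] 0.0715482265967669 78.62122522717725
total tool-frame cm [8.03 0.69 0.52] spin -1.2
   [2.68 0.23 0.17] -0.4
   [2.68 0.23 0.17] -0.4
   [2.68 0.23 0.17] -0.4
```

```bash
python3 -m inch '[{"translation":[2.6,0.2,0.2],"spin":-0.5},{"translation":[2.6,0.2,0.2],"spin":-0.5},{"translation":[2.6,0.2,0.1],"spin":-0.5},{"translation":[0,0,0],"spin":0}]'; python3 - <<'E'
from h import *
s=st(); cv2.imwrite("pics/w3.png",optics.camera("wrist")[:,:,::-1])
for k,p in dict(hook=[.5247,-.188,.064],eyetab=[.5388,-.118,.064]).items(): print(k,proj("wrist",p,s))
E
```

```text
time: 3.0
ee_pos: [0.5266, -0.1813, 0.1208]
eef_rot: [-0.542, -0.45, 0.546, -0.452]
ft_force: [-0.4, -0.3, 0.6]
width: 0.0868
t 3.0 tcp [ 526.6 -181.3  120.8] xax [-0.003 -0.006 -1.   ] zax [-0.186 -0.983  0.006] yawz -100.71 F [-0.4 -0.3  0.6] M [-0.06  0.07  0.02] w 86.8
hook [260.05870267 226.501897  ]
eyetab [261.46499245 127.75864028]
```

View pics/w3.png

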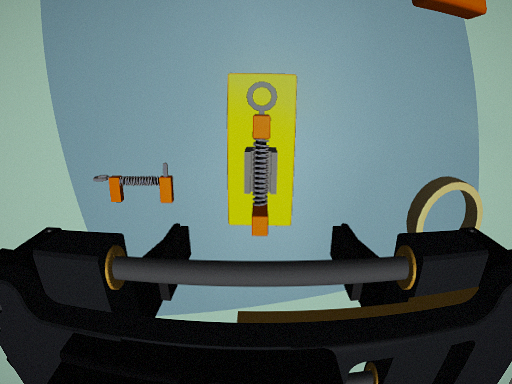

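Hook top at (260,226) and eye tab at (262,127), both as predicted. Now down to the grasp.

```bash
python3 -c "
from h import *
go([.5248,-.188,.052],-101.4,4)"
```

```text
total tool-frame cm [ 7.01 -0.14  0.64] spin 0.68
   [ 1.75 -0.03  0.16] 0.17
   [ 1.75 -0.03  0.16] 0.17
   [ 1.75 -0.03  0.16] 0.17
   [ 1.75 -0.03  0.16] 0.17
```

```bash
python3 -m inch '[{"translation":[2.0,0,0.2],"spin":0.2},{"translation":[2.0,-0.1,0.2],"spin":0.2},{"translation":[1.8,0,0.2],"spin":0.2},{"translation":[1,0,0.1],"spin":0.1},{"translation":[0,0,0],"spin":0}]'; python3 - <<'E'
from h import *
s=st(); cv2.imwrite("pics/w4.png",optics.camera("wrist")[:,:,::-1])
go([.5248,-.188,.052],-101.4,1)
E
```

```text
time: 3.68
ee_pos: [0.5297, -0.1868, 0.0576]
eef_rot: [0.547, 0.446, -0.546, 0.452]
ft_force: [0.0, -0.6, -0.1]
width: 0.0872
t 3.67 tcp [ 529.7 -186.8   57.6] xax [ 0.008 -0.006 -1.   ] zax [-0.194 -0.981  0.004] yawz -101.19 F [ 0.  -0.6 -0.1] M [-0.05  0.05 -0.  ] w 87.2
total tool-frame cm [ 0.6  -0.49  0.21] spin 0.21
   [ 0.6  -0.49  0.21] 0.21
```

View pics/w4.png

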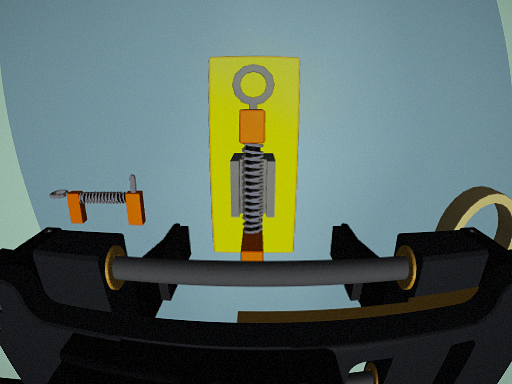

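The spring is at column 252 and the tool centre at 260, so I'm about 5 mm off, as the numbers say. I'll correct that and close.

```bash
python3 -m inch '[{"translation":[0.3,-0.3,0.1],"spin":0.2},{"translation":[0.3,-0.2,0.1],"spin":0},{"translation":[0,0,0],"spin":0}]' 0 40; python3 - <<'E'
from h import *
s=st(); 
go([.5248,-.188,.052],-101.4,1)
E
```

```text
time: 4.1
ee_pos: [0.525, -0.1881, 0.0529]
eef_rot: [0.549, 0.444, -0.546, 0.452]
ft_force: [0.7, 0.1, -0.2]
width: 0.0871
t 4.1 tcp [ 525.  -188.1   52.9] xax [ 0.01  -0.006 -1.   ] zax [-0.198 -0.98   0.004] yawz -101.4 F [ 0.7  0.1 -0.2] M [-0.05  0.06  0.05] w 87.1
total tool-frame cm [ 0.08 -0.03 -0.  ] spin -0.0
   [ 0.08 -0.03 -0.  ] -0.0
```

```bash
python3 -m inch '[{"translation":[0,0,0],"spin":0},{"translation":[0,0,0],"spin":0},{"translation":[0,0,0],"spin":0},{"translation":[0,0,0],"spin":0},{"translation":[0,0,0],"spin":0},{"translation":[0,0,0],"spin":0}]' 1 45; python3 - <<'E'
from h import *
s=st(); cv2.imwrite("pics/w5.png",optics.camera("wrist")[:,:,::-1])
E
```

```text
time: 4.85
ee_pos: [0.5254, -0.188, 0.0532]
eef_rot: [0.549, 0.444, -0.546, 0.452]
ft_force: [-0.5, -0.6, -0.7]
width: 0.0351
t 4.85 tcp [ 525.4 -188.    53.2] xax [ 0.011 -0.006 -1.   ] zax [-0.198 -0.98   0.004] yawz -101.4 F [-0.5 -0.6 -0.7] M [-0.12  0.07  0.01] w 35.1
```

View pics/w5.png

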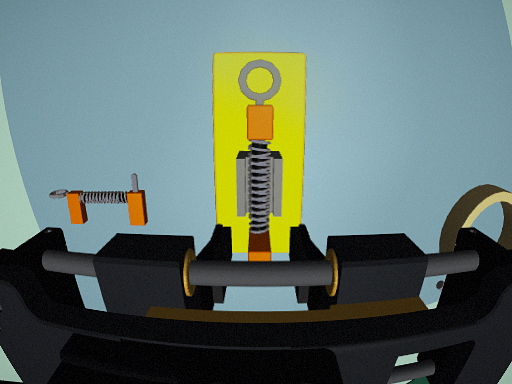

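Well centred on the hook tab, and still closing at about 70 mm/s.

```bash
python3 -m inch '[{"translation":[0,0,0],"spin":0},{"translation":[0,0,0],"spin":0},{"translation":[0,0,0],"spin":0},{"translation":[0,0,0],"spin":0}]' 1 45; python3 - <<'E'
from h import *
s=st(); cv2.imwrite("pics/w6.png",optics.camera("wrist")[:,:,::-1])
E
```

```text
time: 5.4
ee_pos: [0.5254, -0.1881, 0.0532]
eef_rot: [0.549, 0.444, -0.546, 0.452]
ft_force: [0.6, -0.1, -0.1]
width: 0.0119
t 5.4 tcp [ 525.4 -188.1   53.2] xax [ 0.011 -0.006 -1.   ] zax [-0.198 -0.98   0.004] yawz -101.4 F [ 0.6 -0.1 -0.1] M [-0.08  0.05 -0.01] w 11.9
```

```bash
python3 -m inch '[{"translation":[-1,0,0],"spin":0},{"translation":[-2,0,0],"spin":0},{"translation":[-3,0,0],"spin":0},{"translation":[-3,0,0],"spin":0},{"translation":[0,0,0],"spin":0}]'; python3 - <<'E'
from h import *
s=st(); cv2.imwrite("pics/w7.png",optics.camera("wrist")[:,:,::-1])
go([.57,.075,.16],-98.7,5)
M=R.from_quat(s["eef_rot"]).as_matrix()
for k,p in dict(hook=[.009,0,0],eyet=[.009,0,-.072]).items(): print(k,proj("wrist",s["ee_pos"]+M@np.array([-.0102,0,p[2]]),s))
E
```

```text
time: 6.08
ee_pos: [0.524, -0.1879, 0.1479]
eef_rot: [0.549, 0.444, -0.546, 0.452]
ft_force: [-0.6, -0.1, -1.0]
width: 0.0116
t 6.08 tcp [ 524.  -187.9  147.9] xax [ 0.01  -0.007 -1.   ] zax [-0.198 -0.98   0.004] yawz -101.44 F [-0.6 -0.1 -1. ] M [-0.14  0.09  0.02] w 11.6
total tool-frame cm [ -1.47  -0.62 -26.66] spin -2.73
   [-0.29 -0.12 -5.33] -0.55
   [-0.29 -0.07 -5.33] -0.55
   [-0.29 -0.02 -5.33] -0.55
   [-0.29  0.03 -5.33] -0.55
   [-0.29  0.08 -5.33] -0.55
hook [261.13244363 264.9550992 ]
eyet [261.51509595 121.8841546 ]
```

View pics/w7.png

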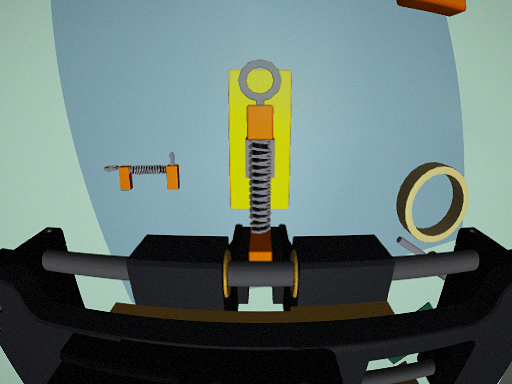

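```bash
python3 -m inch '[{"translation":[-0.3,-0.1,-5.3],"spin":-0.5},{"translation":[-0.3,-0.1,-5.3],"spin":-0.5},{"translation":[-0.3,0,-5.3],"spin":-0.5},{"translation":[-0.3,0,-5.3],"spin":-0.6},{"translation":[-0.3,0.1,-5.3],"spin":-0.6},{"translation":[0,0,0],"spin":0},{"translation":[0,0,0],"spin":0},{"translation":[0,0,0],"spin":0}]'; python3 - <<'E'
from h import *
s=st(); cv2.imwrite("pics/w8.png",optics.camera("wrist")[:,:,::-1])
for k,p in dict(hole=[.5175,.0894,.04],post=[.536,.2095,.049]).items(): print(k,proj("wrist",p,s))
E
```

```text
time: 7.12
ee_pos: [0.5673, 0.0792, 0.1538]
eef_rot: [-0.535, -0.458, 0.54, -0.462]
ft_force: [0.0, -0.7, -0.4]
width: 0.0115
t 7.12 tcp [567.3  79.2 153.8] xax [-0.001 -0.009 -1.   ] zax [-0.154 -0.988  0.009] yawz -98.85 F [ 0.  -0.7 -0.4] M [-0.14  0.04  0.03] w 11.5
hole [205.13065158 191.64479795]
post [199.38007133  54.4092634 ]
```

View pics/w8.png

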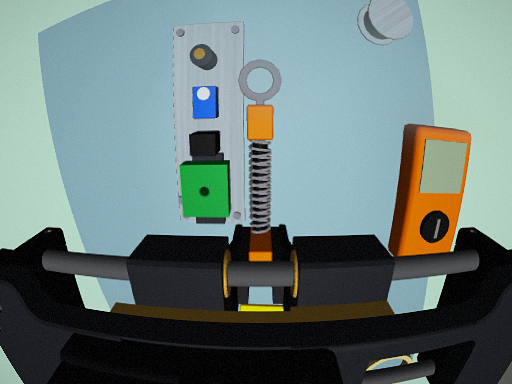

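```bash
python3 - <<'E'
from h import *
t=cv2.imread("pics/w8.png")
cv2.imwrite("pics/c5.png",cv2.resize(t[15:235,165:255],None,fx=2.7*1,fy=2.7,interpolation=cv2.INTER_CUBIC))
cv2.imwrite("pics/c6.png",cv2.resize(t[150:230,170:240],None,fx=7,fy=7,interpolation=cv2.INTER_CUBIC))
cv2.imwrite("pics/c7.png",cv2.resize(t[15:75,165:250],None,fx=7,fy=7,interpolation=cv2.INTER_CUBIC))
E
```

```text
(no output)
```

View pics/c6.png

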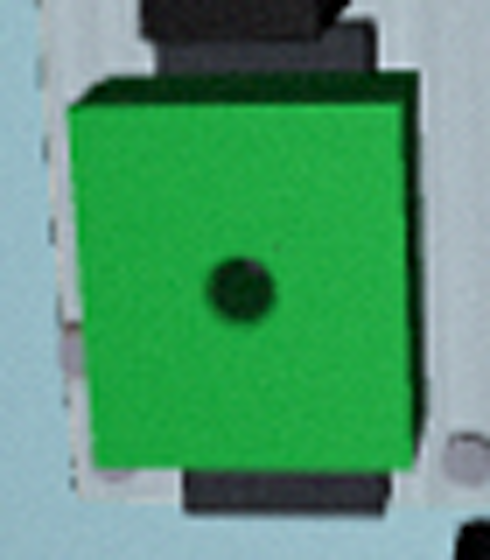

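View pics/c7.png

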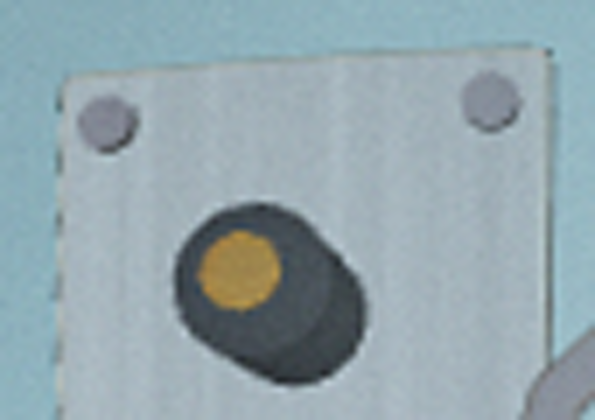

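```bash
python3 - <<'E'
from h import *
s=st()
h=onz("wrist",204.6,191.4,.04,s);p=onz("wrist",199.3,53.7,.049,s)
d=p-h;print(h,p,np.linalg.norm(d[:2]),np.degrees(np.arctan2(d[1],d[0])))
yaw=np.degrees(np.arctan2(d[1],d[0]))
go([h[0],h[1]+.0004,.10],yaw-180,4)
E
```

```text
t 7.17 tcp [567.4  78.8 153.9] xax [-0.001 -0.009 -1.   ] zax [-0.154 -0.988  0.009] yawz -98.89 F [ 0.4 -0.5 -0.6] M [-0.1   0.06 -0.02] w 11.7
[0.51707086 0.08932314 0.04      ] [0.53611193 0.20975376 0.049     ] 0.12192659603155988 81.01544215042779
total tool-frame cm [ 5.38 -5.14 -0.36] spin 0.1
   [ 1.35 -1.28 -0.09] 0.02
   [ 1.35 -1.28 -0.09] 0.02
   [ 1.35 -1.28 -0.09] 0.02
   [ 1.35 -1.28 -0.09] 0.02
```

```bash
python3 -m inch '[{"translation":[0.6,-2.0,-0.1],"spin":0},{"translation":[1.4,-1.8,-0.1],"spin":0},{"translation":[1.4,-1.3,-0.1],"spin":0},{"translation":[1.2,0,0],"spin":0},{"translation":[0,0,0],"spin":0},{"translation":[0,0,0],"spin":0}]'; python3 - <<'E'
from h import *
s=st()
go([.5171,.0897,.088],-98.98,1)
E
```

```text
time: 7.92
ee_pos: [0.5175, 0.0837, 0.107]
eef_rot: [-0.537, -0.454, 0.541, -0.46]
ft_force: [-0.1, -0.2, 0.0]
width: 0.0113
t 7.92 tcp [517.5  83.7 107. ] xax [ 0.   -0.01 -1.  ] zax [-0.164 -0.986  0.01 ] yawz -99.42 F [-0.1 -0.2  0. ] M [-0.09  0.05 -0.  ] w 11.3
total tool-frame cm [ 1.9  -0.14 -0.61] spin -0.44
   [ 1.9  -0.14 -0.61] -0.44
```

```bash
python3 -m inch '[{"translation":[0.7,-0.1,-0.3],"spin":-0.3},{"translation":[0.6,-0.1,-0.3],"spin":-0.2},{"translation":[0.4,0,-0.1],"spin":0},{"translation":[0,0,0],"spin":0}]'; python3 - <<'E'
from h import *
s=st()
go([.5171,.0897,.082],-98.98,1)
cv2.imwrite("pics/w9.png",optics.camera("wrist")[:,:,::-1])
cv2.imwrite("pics/s9.png",cv2.resize(optics.camera("side")[125:235,150:270,::-1],None,fx=5,fy=5,interpolation=cv2.INTER_CUBIC))
E
```

```text
time: 8.43
ee_pos: [0.5175, 0.0913, 0.0892]
eef_rot: [-0.535, -0.457, 0.539, -0.463]
ft_force: [-0.2, 0.0, -0.3]
width: 0.0117
t 8.43 tcp [517.5  91.3  89.2] xax [ 0.001 -0.01  -1.   ] zax [-0.155 -0.988  0.01 ] yawz -98.89 F [-0.2  0.  -0.3] M [-0.07 -0.   -0.04] w 11.7
total tool-frame cm [ 0.72 -0.02  0.15] spin 0.09
   [ 0.72 -0.02  0.15] 0.09
```

View pics/w9.png

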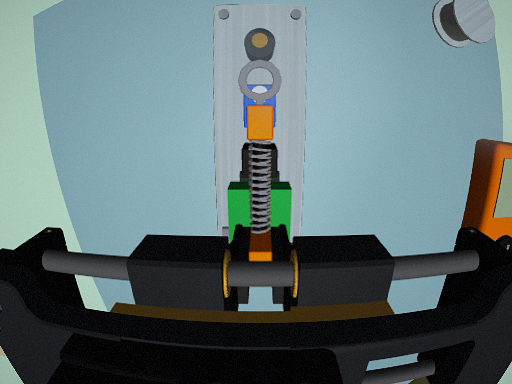

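View pics/s9.png

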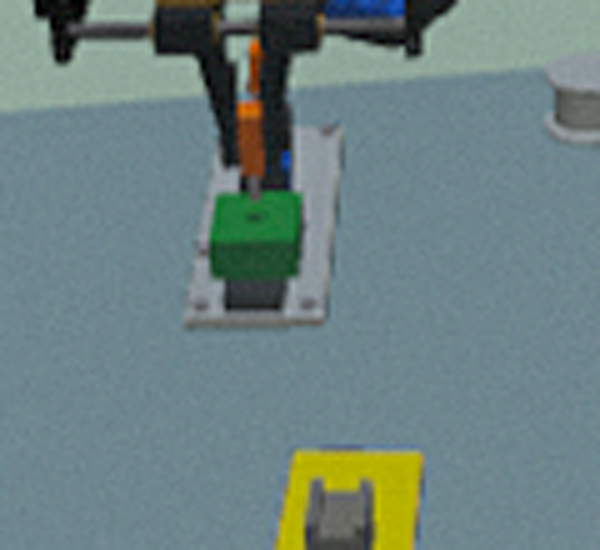

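```bash
python3 - <<'E'
from h import *
s=st()
h=onz("side",201,168.2,.04);t=onz("side",200.5,165.0,.0474)
print(h,t,t-h, proj("side",[.5171,.0893,.04]),proj("side",[.5171,.0893,.0474]))
E
python3 -m inch '[{"translation":[0.3,0,0.1],"spin":0},{"translation":[0.2,0,0.1],"spin":0},{"translation":[0.1,0,0],"spin":0},{"translation":[0,0,0],"spin":0}]'; python3 -c "
from h import *
st();go([.5171,.0897,.079],-98.98,1)"
```

```text
t 8.53 tcp [517.7  91.2  89.6] xax [ 0.002 -0.01  -1.   ] zax [-0.155 -0.988  0.009] yawz -98.9 F [ 0.6 -0.3 -1. ] M [-0.14  0.11  0.04] w 11.6
[0.51827827 0.08865987 0.04      ] [0.51775838 0.09211173 0.0474    ] [-0.00051988  0.00345186  0.0074    ] [200.51284058 168.11953021] [200.32892448 165.55754247]
time: 9.02
ee_pos: [0.5176, 0.0888, 0.0835]
eef_rot: [-0.536, -0.456, 0.539, -0.463]
ft_force: [-0.6, -0.6, -0.8]
width: 0.0116
t 9.03 tcp [517.6  88.8  83.5] xax [ 0.002 -0.009 -1.   ] zax [-0.155 -0.988  0.009] yawz -98.92 F [-0.6 -0.6 -0.8] M [-0.07  0.08  0.01] w 11.6
total tool-frame cm [ 0.45 -0.07 -0.09] spin 0.06
   [ 0.45 -0.07 -0.09] 0.06
```

Step down, feeling for contact (expected at TCP z≈82).

```bash
python3 -m inch '[{"translation":[0.1,0,-0.05],"spin":0},{"translation":[0.15,0,-0.05],"spin":0},{"translation":[0.15,0,0],"spin":0}]'; python3 -c "
from h import *
st();go([.5171,.0897,.079],-98.98,1)"
```

```text
time: 9.4
ee_pos: [0.5179, 0.09, 0.0795]
eef_rot: [-0.536, -0.456, 0.539, -0.463]
ft_force: [0.2, 0.4, -0.8]
width: 0.0121
t 9.4 tcp [517.9  90.   79.5] xax [ 0.003 -0.009 -1.   ] zax [-0.155 -0.988  0.009] yawz -98.92 F [ 0.2  0.4 -0.8] M [-0.15  0.07  0.01] w 12.1
total tool-frame cm [ 0.05 -0.08  0.04] spin 0.06
   [ 0.05 -0.08  0.04] 0.06
```

```bash
python3 -m inch '[{"translation":[0.15,0,0],"spin":0},{"translation":[0.15,0,0],"spin":0},{"translation":[0.15,0,0],"spin":0}]'; python3 -c "
from h import *
st();go([.5171,.0897,.068],-98.98,1)"
```

```text
time: 9.78
ee_pos: [0.5179, 0.0899, 0.0746]
eef_rot: [-0.536, -0.457, 0.539, -0.463]
ft_force: [0.5, -1.2, 0.0]
width: 0.0114
t 9.78 tcp [517.9  89.9  74.6] xax [ 0.003 -0.009 -1.   ] zax [-0.155 -0.988  0.009] yawz -98.91 F [ 0.5 -1.2  0. ] M [-0.1   0.07  0.03] w 11.4
total tool-frame cm [ 0.66 -0.08  0.03] spin 0.07
   [ 0.66 -0.08  0.03] 0.07
```

```bash
python3 -m inch '[{"translation":[0.15,-0.02,0],"spin":0},{"translation":[0.15,-0.02,0],"spin":0},{"translation":[0.15,0,0],"spin":0},{"translation":[0.15,0,0],"spin":0},{"translation":[0.15,0,0],"spin":0}]'; python3 -c "
from h import *
st();go([.5171,.0897,.064],-98.98,1)"
```

```text
time: 10.4
ee_pos: [0.5175, 0.0899, 0.0665]
eef_rot: [-0.536, -0.456, 0.539, -0.463]
ft_force: [-0.6, -0.0, -0.7]
width: 0.0117
t 10.4 tcp [517.5  89.9  66.5] xax [ 0.003 -0.009 -1.   ] zax [-0.155 -0.988  0.009] yawz -98.92 F [-0.6 -0.  -0.7] M [-0.11  0.08  0.01] w 11.7
total tool-frame cm [ 0.25 -0.04  0.02] spin 0.06
   [ 0.25 -0.04  0.02] 0.06
```

```bash
python3 -m inch '[{"translation":[0.1,0,0],"spin":0},{"translation":[0.1,0,0],"spin":0}]'; python3 -c "
from h import *
st()"; python3 -m inch '[{"translation":[0.08,0,0],"spin":0},{"translation":[0.08,0,0],"spin":0}]'; python3 -c "
from h import *
s=st()
cv2.imwrite('pics/w10.png',optics.camera('wrist')[:,:,::-1])
cv2.imwrite('pics/s10.png',cv2.resize(optics.camera('side')[125:235,150:270,::-1],None,fx=5,fy=5,interpolation=cv2.INTER_CUBIC))"
```

```text
time: 10.65
ee_pos: [0.5175, 0.0899, 0.0644]
eef_rot: [-0.536, -0.457, 0.539, -0.463]
ft_force: [0.7, -0.1, -0.8]
width: 0.0119
t 10.65 tcp [517.5  89.9  64.4] xax [ 0.003 -0.009 -1.   ] zax [-0.155 -0.988  0.009] yawz -98.91 F [ 0.7 -0.1 -0.8] M [-0.15  0.05 -0.  ] w 11.9
time: 10.9
ee_pos: [0.5176, 0.0898, 0.0631]
eef_rot: [-0.536, -0.457, 0.539, -0.463]
ft_force: [-4.6, -1.2, 12.6]
width: 0.0115
t 10.9 tcp [517.6  89.8  63.1] xax [ 0.003 -0.009 -1.   ] zax [-0.155 -0.988  0.009] yawz -98.92 F [-4.6 -1.2 12.6] M [-0.27  1.11  0.05] w 11.5
```

View pics/w10.png

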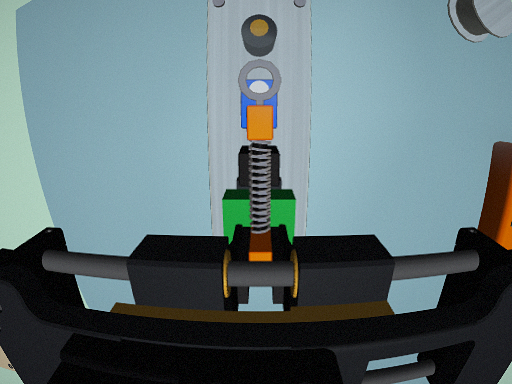

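View pics/s10.png

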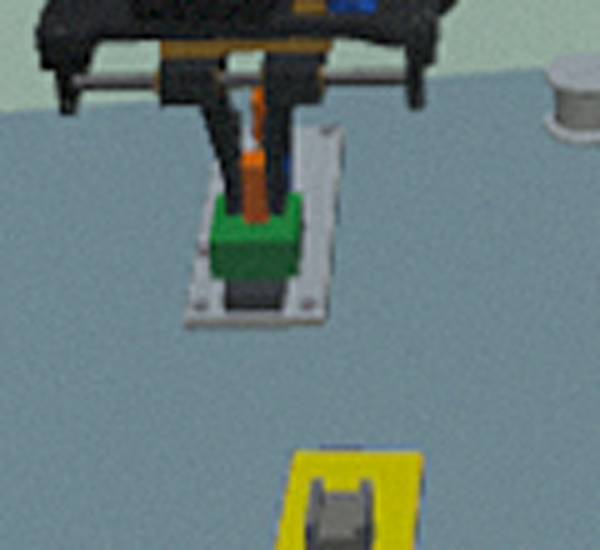

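Seated: contact force of 12.6 N at TCP z=63.1 (computed seat 63.8), with the hook block's underside on the green top in the side view. Next I relieve the force, release, and slide along to the eye tab.

```bash
python3 -m inch '[{"translation":[-0.05,0,0],"spin":0},{"translation":[0,0,0],"spin":0},{"translation":[0,0,0],"spin":0},{"translation":[0,0,0],"spin":0}]' 0.68; python3 -c "
from h import *
s=st()
cv2.imwrite('pics/w11.png',optics.camera('wrist')[:,:,::-1])
u=np.array([np.cos(np.radians(81)),np.sin(np.radians(81)),0])
go(np.array([.5171,.0893,.066])+.072*u,-99,4)"
```

```text
time: 11.5
ee_pos: [0.5178, 0.0899, 0.0638]
eef_rot: [-0.536, -0.456, 0.539, -0.463]
ft_force: [0.1, 0.8, -0.6]
width: 0.0273
t 11.5 tcp [517.8  89.9  63.8] xax [ 0.003 -0.009 -1.   ] zax [-0.155 -0.988  0.008] yawz -98.93 F [ 0.1  0.8 -0.6] M [-0.01  0.    0.  ] w 27.3
total tool-frame cm [-0.28 -0.05 -7.13] spin 0.07
   [-0.07 -0.01 -1.78] 0.02
   [-0.07 -0.01 -1.78] 0.02
   [-0.07 -0.01 -1.78] 0.02
   [-0.07 -0.01 -1.78] 0.02
```

View pics/w11.png

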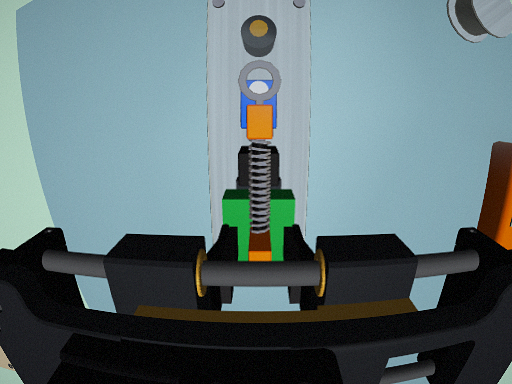

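```bash
python3 -m inch '[{"translation":[0,0,-1.7],"spin":0},{"translation":[0,0,-1.8],"spin":0},{"translation":[0,0,-1.8],"spin":0},{"translation":[0,0,-1.8],"spin":0},{"translation":[0,0,0],"spin":0},{"translation":[0,0,0],"spin":0}]'; python3 -c "
from h import *
s=st()
cv2.imwrite('pics/w12.png',optics.camera('wrist')[:,:,::-1])
cv2.imwrite('pics/s12.png',cv2.resize(optics.camera('side')[125:235,150:270,::-1],None,fx=5,fy=5,interpolation=cv2.INTER_CUBIC))
u=np.array([np.cos(np.radians(81)),np.sin(np.radians(81)),0])
go(np.array([.5171,.0893,.065])+.072*u,-99,1)"
```

```text
time: 12.3
ee_pos: [0.5293, 0.1671, 0.0629]
eef_rot: [-0.536, -0.457, 0.538, -0.463]
ft_force: [0.0, -0.2, 0.2]
width: 0.0279
t 12.3 tcp [529.3 167.1  62.9] xax [ 0.003 -0.009 -1.   ] zax [-0.152 -0.988  0.008] yawz -98.77 F [ 0.  -0.2  0.2] M [-0.08  0.05  0.02] w 27.9
total tool-frame cm [-0.2   0.    0.67] spin 0.21
   [-0.2   0.    0.67] 0.21
```

View pics/w12.png

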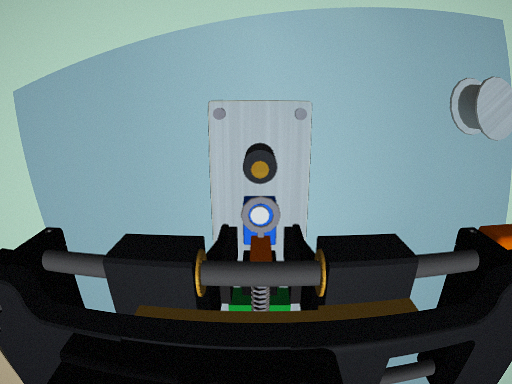

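View pics/s12.png

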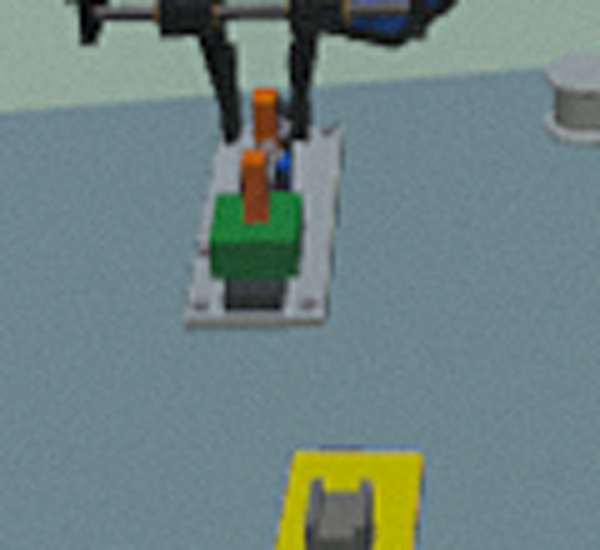

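The hook stays seated on the anchor. The eye is at (260,214) and the post at (260,168), both on the tool's midplane. I'm 6.7 mm past the eye tab, so back up and pinch.

```bash
python3 -m inch '[{"translation":[-0.1,0,0.4],"spin":0.1},{"translation":[-0.1,0,0.2],"spin":0},{"translation":[0,0,0.1],"spin":0}]'; python3 -c "
from h import *
s=st()
u=np.array([np.cos(np.radians(81)),np.sin(np.radians(81)),0])
go(np.array([.5171,.0893,.065])+.072*u,-99,1)"; python3 -m inch '[{"translation":[0,0,0],"spin":0},{"translation":[0,0,0],"spin":0},{"translation":[0,0,0],"spin":0},{"translation":[0,0,0],"spin":0}]' 1 60;python3 -c "
from h import *
s=st()
cv2.imwrite('pics/w13.png',optics.camera('wrist')[:,:,::-1])"
```

```text
time: 12.78
ee_pos: [0.5283, 0.158, 0.0653]
eef_rot: [-0.537, -0.456, 0.539, -0.462]
ft_force: [0.2, -0.3, 1.1]
width: 0.0278
t 12.78 tcp [528.3 158.   65.3] xax [ 0.003 -0.008 -1.   ] zax [-0.157 -0.988  0.008] yawz -99.03 F [ 0.2 -0.3  1.1] M [-0.11  0.05 -0.02] w 27.8
total tool-frame cm [ 0.03 -0.04 -0.24] spin -0.03
   [ 0.03 -0.04 -0.24] -0.03
time: 13.28
ee_pos: [0.5284, 0.1579, 0.0654]
eef_rot: [-0.537, -0.456, 0.539, -0.462]
ft_force: [0.0, -0.8, 1.3]
width: 0.0116
t 13.28 tcp [528.4 157.9  65.4] xax [ 0.003 -0.008 -1.   ] zax [-0.157 -0.988  0.008] yawz -99.04 F [ 0.  -0.8  1.3] M [-0.13  0.04  0.  ] w 11.6
```

View pics/w13.png

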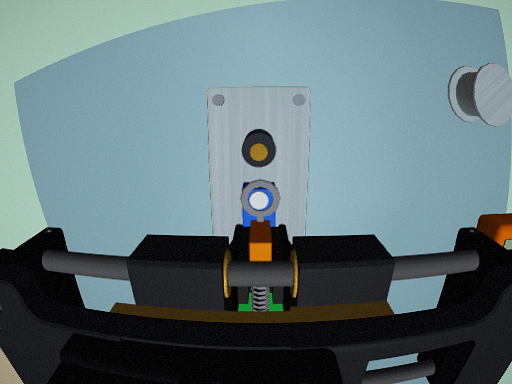

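```bash
python3 -m inch '[{"translation":[-0.2,0,-0.2],"spin":0},{"translation":[-0.3,0,-0.2],"spin":0},{"translation":[-0.3,0,-0.2],"spin":0},{"translation":[-0.3,0,-0.2],"spin":0},{"translation":[-0.1,0,0],"spin":0}]'; python3 -c "
from h import *
s=st()
cv2.imwrite('pics/w14.png',optics.camera('wrist')[:,:,::-1])
cv2.imwrite('pics/s14.png',cv2.resize(optics.camera('side')[125:235,150:270,::-1],None,fx=5,fy=5,interpolation=cv2.INTER_CUBIC))
M=R.from_quat(s['eef_rot']).as_matrix()
print(proj('wrist',s['ee_pos']+M@[.021,0,-.0244],s),proj('wrist',[.5361,.2098,.049],s))"
```

```text
time: 13.95
ee_pos: [0.5287, 0.1646, 0.077]
eef_rot: [-0.536, -0.456, 0.54, -0.462]
ft_force: [0.3, -2.7, -2.7]
width: 0.0118
t 13.95 tcp [528.7 164.6  77. ] xax [ 0.001 -0.011 -1.   ] zax [-0.158 -0.987  0.011] yawz -99.1 F [ 0.3 -2.7 -2.7] M [-0.68  0.1   0.08] w 11.8
[261.05462908 201.61287682] [261.29247357 163.03798747]
```

View pics/w14.png

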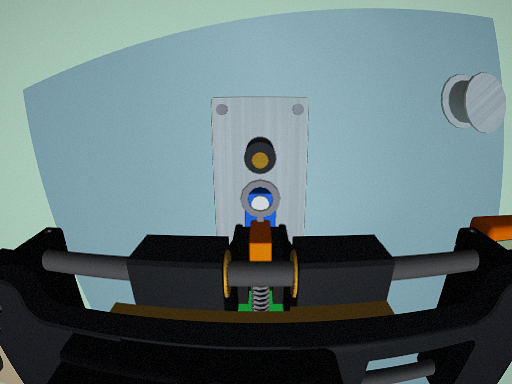

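View pics/s14.png

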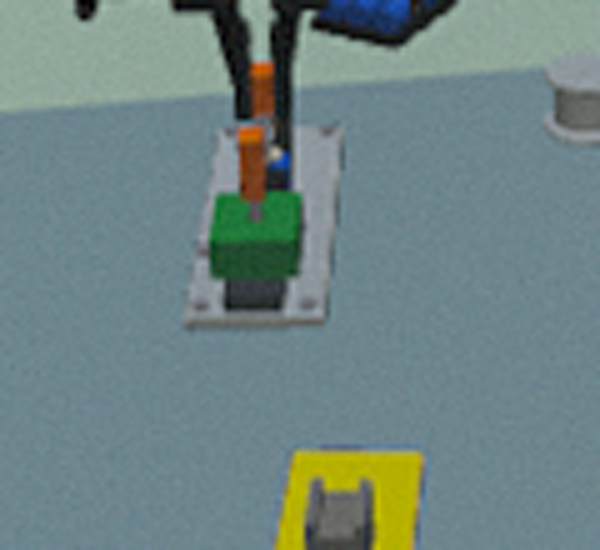

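```bash
python3 -m inch '[{"translation":[0.05,0,-0.3],"spin":0},{"translation":[0,0,-0.4],"spin":0},{"translation":[0,0,-0.4],"spin":0},{"translation":[0,0,-0.2],"spin":0}]'; python3 -c "
from h import *
s=st()
cv2.imwrite('pics/w15.png',optics.camera('wrist')[:,:,::-1])
cv2.imwrite('pics/s15.png',cv2.resize(optics.camera('side')[125:235,150:270,::-1],None,fx=5,fy=5,interpolation=cv2.INTER_CUBIC))
M=R.from_quat(s['eef_rot']).as_matrix()
print(proj('wrist',s['ee_pos']+M@[.021,0,-.0244],s),proj('wrist',[.5361,.2098,.049],s))"
```

```text
time: 14.55
ee_pos: [0.5308, 0.1771, 0.0761]
eef_rot: [-0.535, -0.455, 0.541, -0.462]
ft_force: [-0.7, -5.0, -0.7]
width: 0.0116
t 14.55 tcp [530.8 177.1  76.1] xax [ 0.    -0.013 -1.   ] zax [-0.159 -0.987  0.012] yawz -99.15 F [-0.7 -5.  -0.7] M [-1.32  0.25  0.02] w 11.6
[261.05407012 201.61367666] [260.98685032 184.06725574]
```

View pics/w15.png

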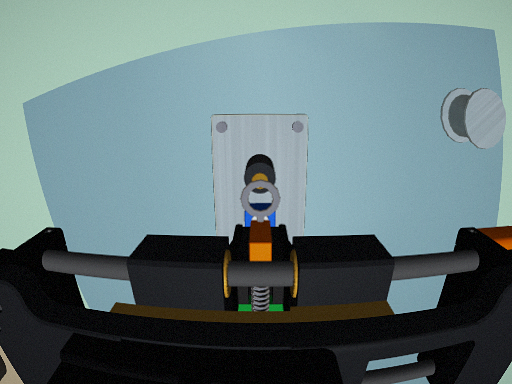

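View pics/s15.png

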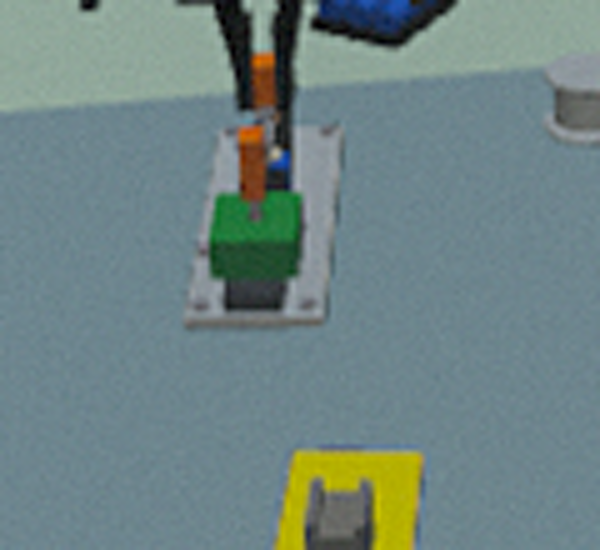

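```bash
python3 -m inch '[{"translation":[-0.02,0,-0.3],"spin":0},{"translation":[-0.02,0,-0.3],"spin":0},{"translation":[0,0,-0.2],"spin":0},{"translation":[0,0,0],"spin":0}]'; python3 -c "
from h import *
s=st()
im=optics.camera('wrist')[:,:,::-1]
cv2.imwrite('pics/w16.png',cv2.resize(im[130:270,180:340],None,fx=4,fy=4,interpolation=cv2.INTER_CUBIC))
M=R.from_quat(s['eef_rot']).as_matrix()
print(proj('wrist',s['ee_pos']+M@[.021,0,-.0244],s),proj('wrist',[.5361,.2098,.049],s))"
```

```text
time: 15.15
ee_pos: [0.5317, 0.1827, 0.0757]
eef_rot: [-0.535, -0.454, 0.543, -0.462]
ft_force: [-0.9, -6.3, -1.7]
width: 0.0116
t 15.15 tcp [531.7 182.7  75.7] xax [-0.001 -0.016 -1.   ] zax [-0.161 -0.987  0.016] yawz -99.24 F [-0.9 -6.3 -1.7] M [-1.58  0.21  0.05] w 11.6
[261.05234854 201.61559808] [260.9268645  193.41402813]
```

View pics/w16.png

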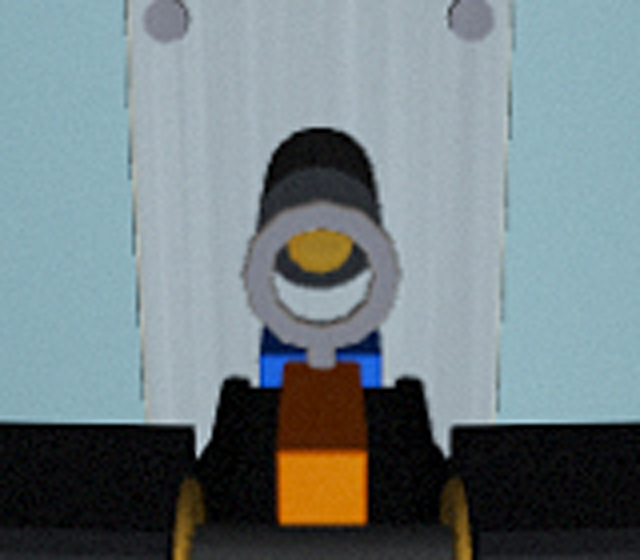

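```bash
python3 -m inch '[{"translation":[-0.08,0,-0.25],"spin":0},{"translation":[-0.05,0,-0.25],"spin":0},{"translation":[-0.02,0,-0.1],"spin":0},{"translation":[-0.02,0,-0.05],"spin":0}]'; python3 -c "
from h import *
s=st()
im=optics.camera('wrist')[:,:,::-1]
cv2.imwrite('pics/w17.png',cv2.resize(im[130:270,180:340],None,fx=4,fy=4,interpolation=cv2.INTER_CUBIC))
cv2.imwrite('pics/s17.png',cv2.resize(optics.camera('side')[125:235,150:270,::-1],None,fx=5,fy=5,interpolation=cv2.INTER_CUBIC))
"
```

```text
time: 15.7
ee_pos: [0.5321, 0.1855, 0.0759]
eef_rot: [-0.533, -0.453, 0.545, -0.462]
ft_force: [0.2, -6.4, -3.3]
width: 0.0113
t 15.7 tcp [532.1 185.5  75.9] xax [-0.004 -0.021 -1.   ] zax [-0.163 -0.986  0.021] yawz -99.39 F [ 0.2 -6.4 -3.3] M [-1.53  0.12  0.06] w 11.3
```

View pics/w17.png

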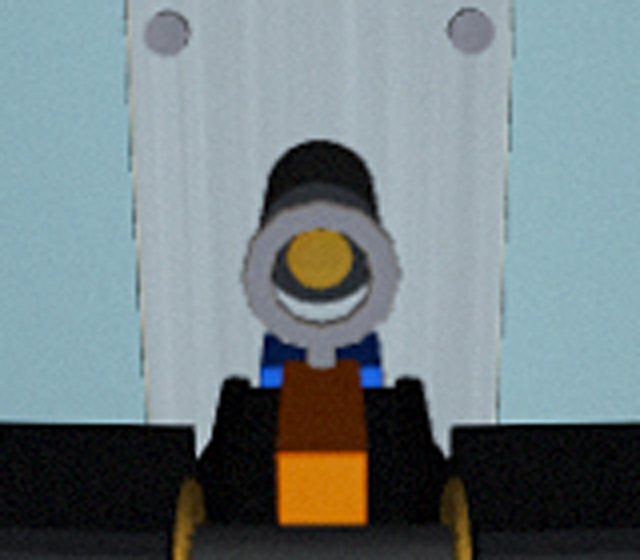

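View pics/s17.png

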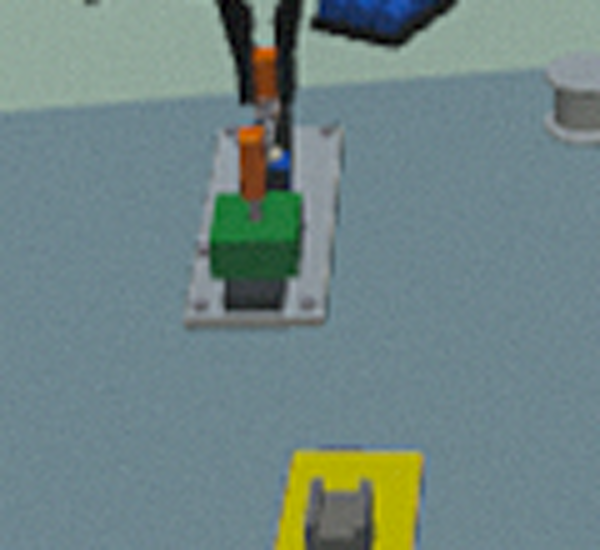

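```bash
python3 -m inch '[{"translation":[0.02,0,-0.2],"spin":0},{"translation":[0.05,0,-0.15],"spin":0}]'; python3 -c "
from h import *
s=st()
im=optics.camera('wrist')[:,:,::-1]
cv2.imwrite('pics/w18.png',cv2.resize(im[130:270,180:340],None,fx=4,fy=4,interpolation=cv2.INTER_CUBIC))
"
```

```text
time: 16.05
ee_pos: [0.5326, 0.1869, 0.0746]
eef_rot: [-0.533, -0.452, 0.546, -0.462]
ft_force: [-0.4, -6.9, -1.7]
width: 0.0117
t 16.05 tcp [532.6 186.9  74.6] xax [-0.005 -0.023 -1.   ] zax [-0.165 -0.986  0.024] yawz -99.47 F [-0.4 -6.9 -1.7] M [-1.75  0.2   0.06] w 11.7
```

View pics/w18.png

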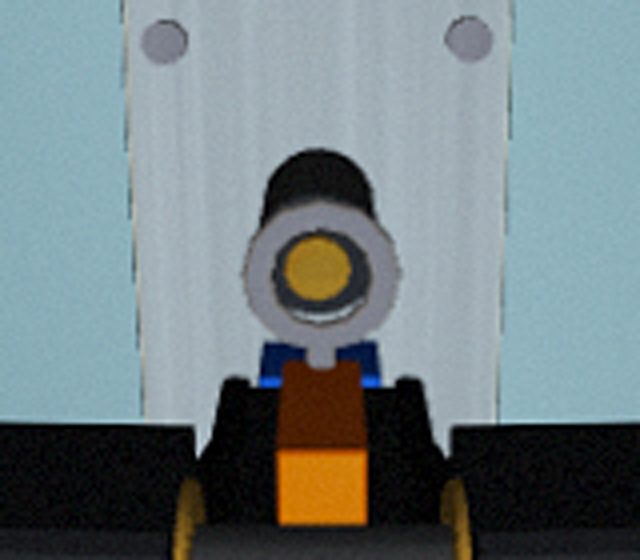

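The ring and head are concentric (crop ring 321,275; head 319,268, which is about the parallax I'd expect). Now lowering.

```bash
python3 -m inch '[{"translation":[0.12,0,-0.1],"spin":0},{"translation":[0.13,0,-0.1],"spin":0},{"translation":[0.13,0,-0.1],"spin":0}]'; python3 -c "
from h import *
s=st()
im=optics.camera('wrist')[:,:,::-1]
cv2.imwrite('pics/w19.png',cv2.resize(im[130:270,180:340],None,fx=4,fy=4,interpolation=cv2.INTER_CUBIC))
"
```

```text
time: 16.48
ee_pos: [0.5338, 0.1872, 0.0713]
eef_rot: [-0.533, -0.45, 0.547, -0.463]
ft_force: [-1.8, -7.1, 5.1]
width: 0.0115
t 16.48 tcp [533.8 187.2  71.3] xax [-0.005 -0.026 -1.   ] zax [-0.166 -0.986  0.027] yawz -99.57 F [-1.8 -7.1  5.1] M [-2.16  0.56 -0.03] w 11.5
```

View pics/w19.png

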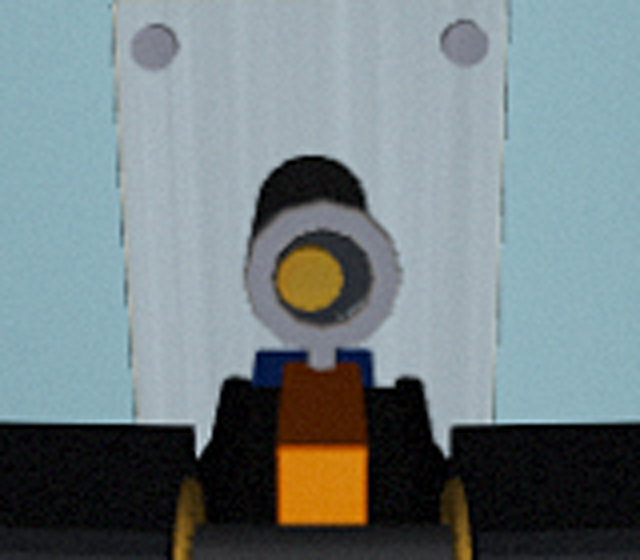

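```bash
python3 -m inch '[{"translation":[0,-0.15,-0.08],"spin":-0.3},{"translation":[0.1,-0.08,-0.08],"spin":-0.2}]'; python3 -c "
from h import *
s=st()
im=optics.camera('wrist')[:,:,::-1]
cv2.imwrite('pics/w20.png',cv2.resize(im[130:270,180:340],None,fx=4,fy=4,interpolation=cv2.INTER_CUBIC))
cv2.imwrite('pics/s20.png',cv2.resize(optics.camera('side')[125:235,150:270,::-1],None,fx=5,fy=5,interpolation=cv2.INTER_CUBIC))
"
```

```text
time: 16.77
ee_pos: [0.5327, 0.1875, 0.0711]
eef_rot: [-0.531, -0.452, 0.546, -0.465]
ft_force: [-0.4, -6.0, 4.3]
width: 0.0117
t 16.77 tcp [532.7 187.5  71.1] xax [-0.004 -0.028 -1.   ] zax [-0.159 -0.987  0.028] yawz -99.12 F [-0.4 -6.   4.3] M [-2.17  0.32  0.02] w 11.7
```

View pics/w20.png

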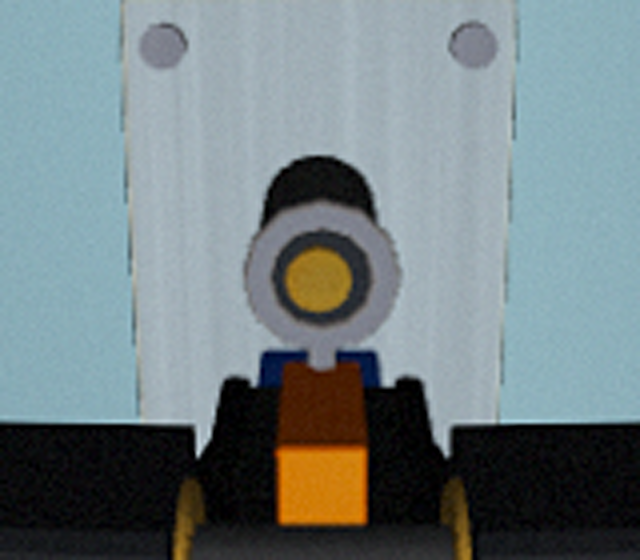

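View pics/s20.png

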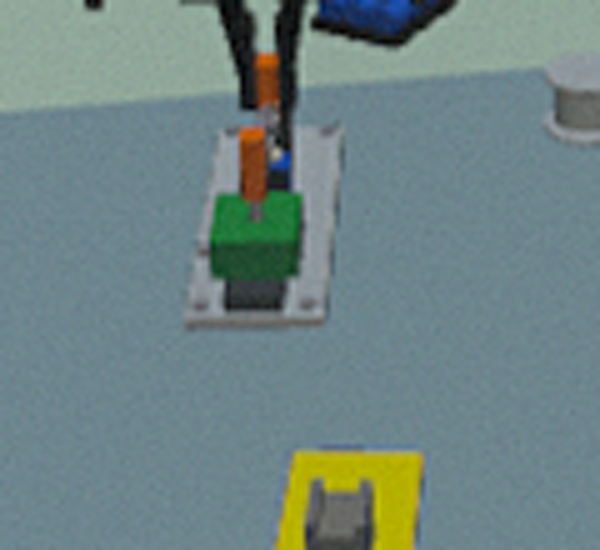

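```bash
python3 -m inch '[{"translation":[0.15,-0.04,-0.09],"spin":-0.1},{"translation":[0.15,-0.04,-0.09],"spin":-0.1},{"translation":[0.15,-0.04,-0.09],"spin":-0.1}]'; python3 -c "
from h import *
s=st()
im=optics.camera('wrist')[:,:,::-1]
cv2.imwrite('pics/w21.png',cv2.resize(im[130:270,180:340],None,fx=4,fy=4,interpolation=cv2.INTER_CUBIC))
"
```

```text
time: 17.25
ee_pos: [0.5331, 0.188, 0.0681]
eef_rot: [-0.53, -0.452, 0.545, -0.467]
ft_force: [-1.3, -6.1, 4.4]
width: 0.0115
t 17.25 tcp [533.1 188.   68.1] xax [-0.003 -0.031 -1.   ] zax [-0.155 -0.987  0.031] yawz -98.92 F [-1.3 -6.1  4.4] M [-2.18  0.67 -0.08] w 11.5
```

View pics/w21.png

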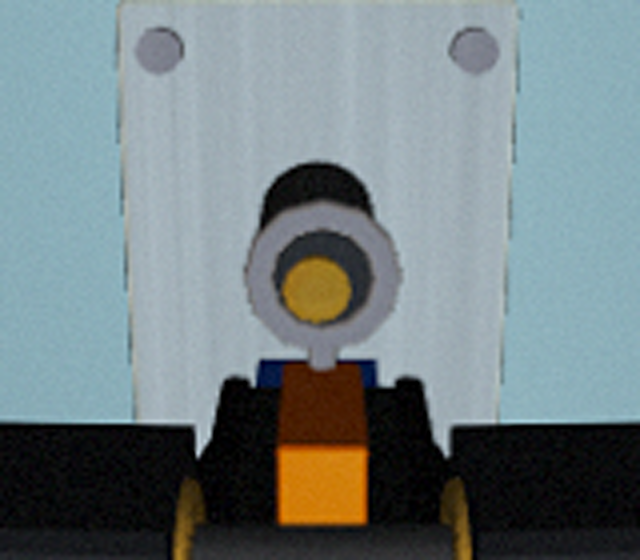

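```bash
python3 -m inch '[{"translation":[0.15,-0.08,-0.02],"spin":0},{"translation":[0.15,-0.06,-0.04],"spin":0},{"translation":[0.15,-0.04,-0.04],"spin":0}]'; python3 -c "
from h import *
s=st()
im=optics.camera('wrist')[:,:,::-1]
cv2.imwrite('pics/w22.png',cv2.resize(im[130:270,180:340],None,fx=4,fy=4,interpolation=cv2.INTER_CUBIC))
cv2.imwrite('pics/s22.png',cv2.resize(optics.camera('side')[125:235,150:270,::-1],None,fx=5,fy=5,interpolation=cv2.INTER_CUBIC))
"
```

```text
time: 17.68
ee_pos: [0.5332, 0.1879, 0.0675]
eef_rot: [-0.531, -0.451, 0.545, -0.467]
ft_force: [-6.8, -8.0, 17.0]
width: 0.0115
t 17.68 tcp [533.2 187.9  67.5] xax [-0.   -0.03 -1.  ] zax [-0.157 -0.987  0.03 ] yawz -99.03 F [-6.8 -8.  17. ] M [-2.15  1.94 -0.06] w 11.5
```

View pics/w22.png

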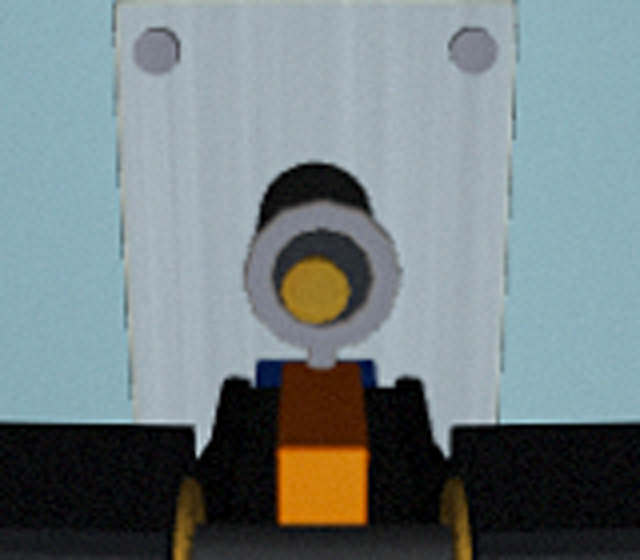

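View pics/s22.png

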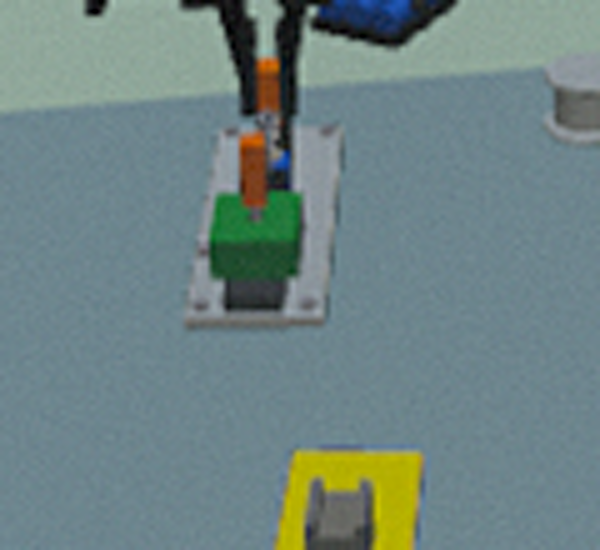

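Contact at 17 N with TCP z 67.5, which puts the ring's underside at about 41, on the column top below the head. I'll relax the pull so the ring tucks under the head, and check.

```bash
python3 -m inch '[{"translation":[-0.03,-0.04,0.15],"spin":0},{"translation":[0,-0.02,0.15],"spin":0}]'; python3 -c "
from h import *
s=st()
im=optics.camera('wrist')[:,:,::-1]
cv2.imwrite('pics/w23.png',cv2.resize(im[130:270,180:340],None,fx=4,fy=4,interpolation=cv2.INTER_CUBIC))
"
```

```text
time: 18.02
ee_pos: [0.5324, 0.1839, 0.0688]
eef_rot: [-0.531, -0.451, 0.545, -0.467]
ft_force: [-1.3, -6.8, 1.3]
width: 0.0114
t 18.02 tcp [532.4 183.9  68.8] xax [-0.    -0.031 -1.   ] zax [-0.158 -0.987  0.031] yawz -99.08 F [-1.3 -6.8  1.3] M [-1.71  0.46 -0.08] w 11.4
```

View pics/w23.png

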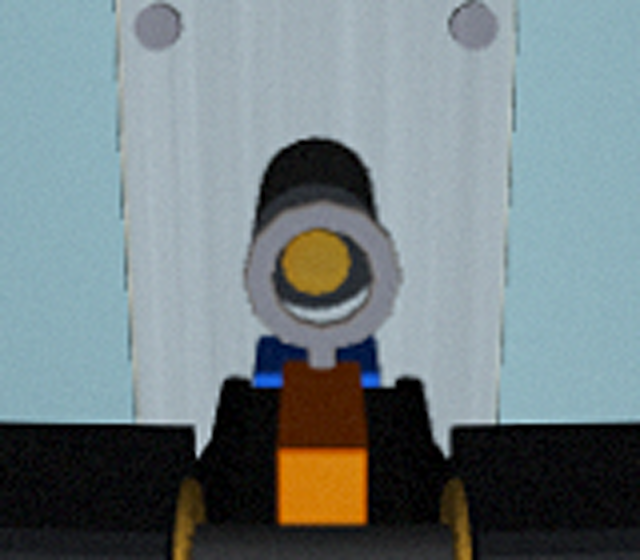

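The head edge only just meets the ring's far inner edge, so the ring isn't under the head yet. The 17 N was probably the pin cocking in its hole, because the 60 N grip holds the spring rigidly in pitch. I'll stretch a little again with a softer grip so the spring can pivot, then lower.

```bash
python3 -m inch '[{"translation":[0,-0.05,-0.25],"spin":0},{"translation":[0.05,-0.04,-0.25],"spin":0},{"translation":[0.1,-0.02,-0.1],"spin":0}]' 1 25; python3 -c "
from h import *
s=st()
im=optics.camera('wrist')[:,:,::-1]
cv2.imwrite('pics/w24.png',cv2.resize(im[130:270,180:340],None,fx=4,fy=4,interpolation=cv2.INTER_CUBIC))
"
```

```text
time: 18.45
ee_pos: [0.5324, 0.1871, 0.0677]
eef_rot: [-0.53, -0.449, 0.547, -0.467]
ft_force: [-5.9, -9.5, 15.1]
width: 0.0117
t 18.45 tcp [532.4 187.1  67.7] xax [-0.001 -0.034 -0.999] zax [-0.16  -0.987  0.034] yawz -99.22 F [-5.9 -9.5 15.1] M [-2.24  1.5   0.06] w 11.7
```

View pics/w24.png

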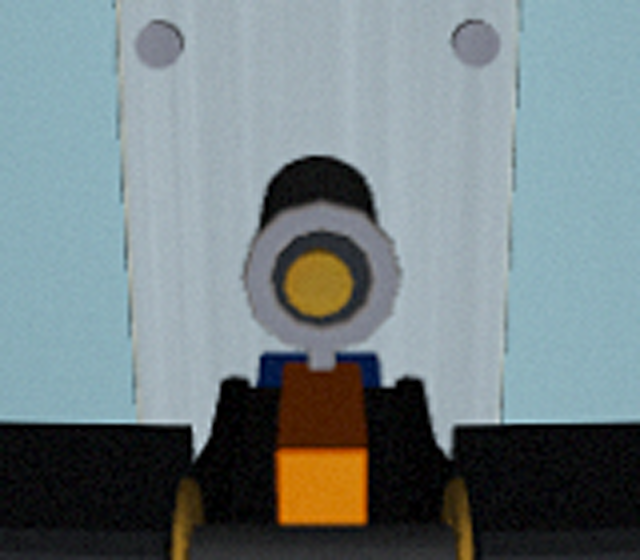

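```bash
python3 -m inch '[{"translation":[0.08,0,0.1],"spin":0},{"translation":[0.08,0,0.15],"spin":0}]'; python3 -c "
from h import *
s=st()
im=optics.camera('wrist')[:,:,::-1]
cv2.imwrite('pics/w25.png',cv2.resize(im[130:270,180:340],None,fx=4,fy=4,interpolation=cv2.INTER_CUBIC))
cv2.imwrite('pics/s25.png',cv2.resize(optics.camera('side')[125:235,150:270,::-1],None,fx=5,fy=5,interpolation=cv2.INTER_CUBIC))
"
```

```text
time: 18.75
ee_pos: [0.533, 0.1853, 0.0679]
eef_rot: [-0.531, -0.449, 0.546, -0.467]
ft_force: [-2.1, -3.2, 5.1]
width: 0.0118
t 18.75 tcp [533.  185.3  67.9] xax [ 0.001 -0.032 -0.999] zax [-0.16  -0.987  0.032] yawz -99.22 F [-2.1 -3.2  5.1] M [-1.05  0.51 -0.08] w 11.8
```

View pics/w25.png

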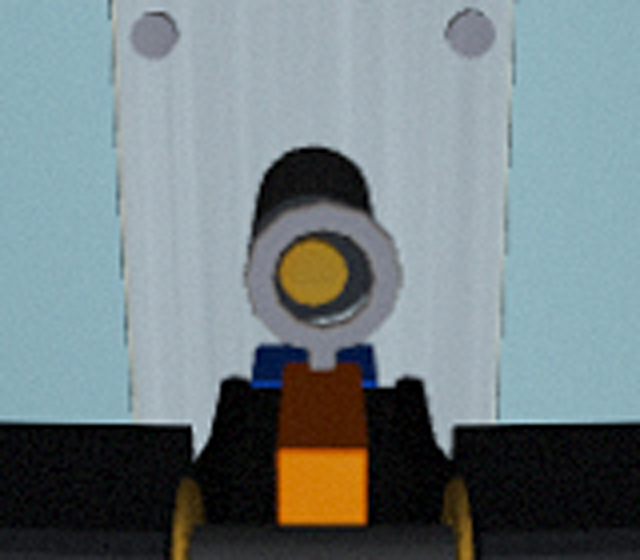

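View pics/s25.png

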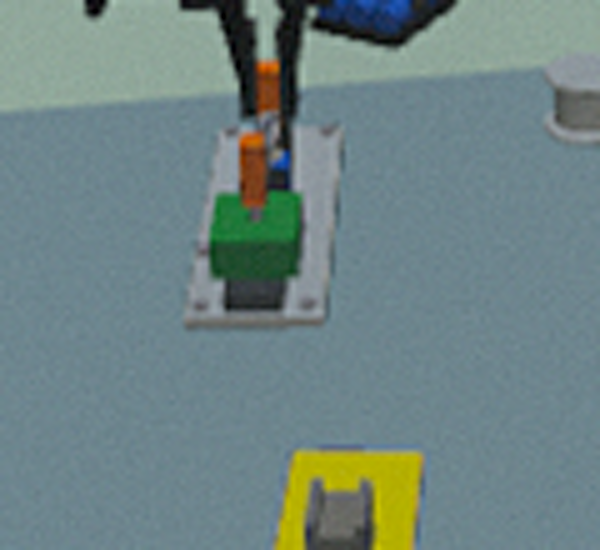

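```bash
python3 -m inch '[{"translation":[0.1,-0.08,0.1],"spin":0},{"translation":[0.1,-0.05,0.15],"spin":0}]'; python3 -c "
from h import *
s=st()
im=optics.camera('wrist')[:,:,::-1]
cv2.imwrite('pics/w26.png',cv2.resize(im[130:270,180:340],None,fx=4,fy=4,interpolation=cv2.INTER_CUBIC))
"
```

```text
time: 19.1
ee_pos: [0.5328, 0.1841, 0.0678]
eef_rot: [-0.533, -0.449, 0.544, -0.467]
ft_force: [-1.8, -2.9, 7.2]
width: 0.0119
t 19.1 tcp [532.8 184.1  67.8] xax [ 0.004 -0.03  -1.   ] zax [-0.16  -0.987  0.029] yawz -99.22 F [-1.8 -2.9  7.2] M [-0.88  0.53 -0.06] w 11.9
```

View pics/w26.png

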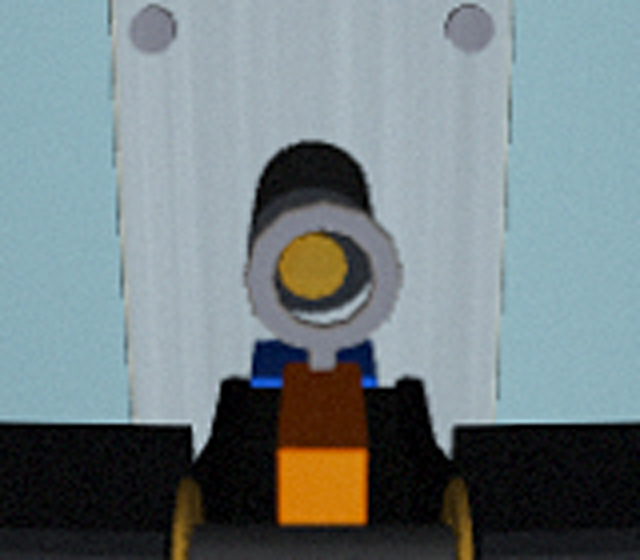

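```bash
python3 -m inch '[{"translation":[0.08,-0.08,0.15],"spin":0},{"translation":[0.08,-0.05,0.15],"spin":0},{"translation":[0.06,0,0.1],"spin":0}]'; python3 -c "
from h import *
s=st()
im=optics.camera('wrist')[:,:,::-1]
cv2.imwrite('pics/w27.png',cv2.resize(im[130:270,180:340],None,fx=4,fy=4,interpolation=cv2.INTER_CUBIC))
"
```

```text
time: 19.52
ee_pos: [0.5325, 0.1833, 0.0678]
eef_rot: [-0.535, -0.45, 0.542, -0.467]
ft_force: [-2.2, -0.1, 6.8]
width: 0.0122
t 19.52 tcp [532.5 183.3  67.8] xax [ 0.008 -0.025 -1.   ] zax [-0.159 -0.987  0.023] yawz -99.14 F [-2.2 -0.1  6.8] M [-0.31  0.66 -0.15] w 12.2
```

View pics/w27.png

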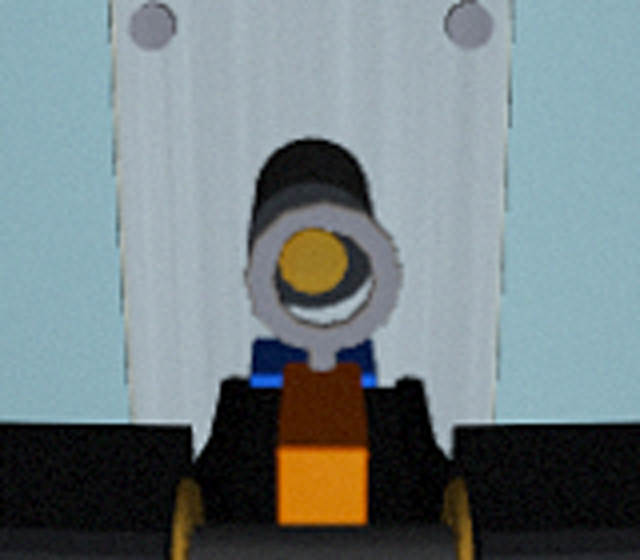

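The gold head now overlaps the ring's far wire (crop rows 228–231), and the pull on the tool has dropped to about 0 N, so the post carries it. Releasing.

```bash
python3 -m inch '[{"translation":[0,0,0],"spin":0},{"translation":[0,0,0],"spin":0},{"translation":[0,0,0],"spin":0}]' 0.68; python3 -c "
from h import *
s=st()
im=optics.camera('wrist')[:,:,::-1]
cv2.imwrite('pics/w28.png',cv2.resize(im[130:270,180:340],None,fx=4,fy=4,interpolation=cv2.INTER_CUBIC))
cv2.imwrite('pics/s28.png',cv2.resize(optics.camera('side')[125:235,150:270,::-1],None,fx=5,fy=5,interpolation=cv2.INTER_CUBIC))
"
```

```text
time: 19.95
ee_pos: [0.532, 0.1844, 0.0673]
eef_rot: [-0.535, -0.451, 0.541, -0.467]
ft_force: [-0.0, -1.1, 0.4]
width: 0.0267
t 19.95 tcp [532.  184.4  67.3] xax [ 0.008 -0.024 -1.   ] zax [-0.158 -0.987  0.022] yawz -99.07 F [-0.  -1.1  0.4] M [-0.11  0.08 -0.01] w 26.7
```

View pics/w28.png

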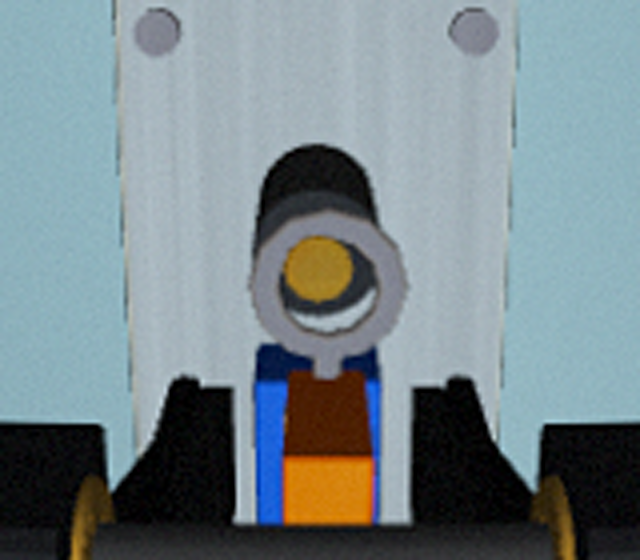

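View pics/s28.png

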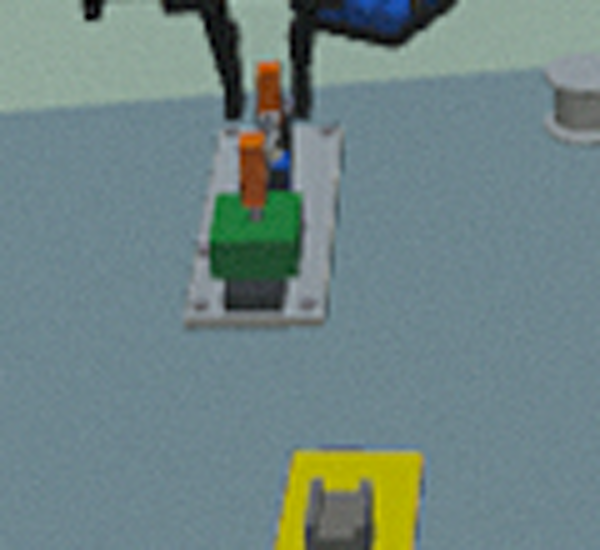

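The ring holds on the post, but the hook sits about 7 mm high. I'll lift clear, close the fingers and press the hook tab straight down.

```bash
python3 -m inch '[{"translation":[-2,0,0],"spin":0},{"translation":[-2.2,0,0],"spin":0},{"translation":[0,0,2.3],"spin":0},{"translation":[0,0,2.3],"spin":0},{"translation":[0,0,2.3],"spin":0},{"translation":[0,0,1.5],"spin":0},{"translation":[0,0,0],"spin":0}]' 1 60; python3 -c "
from h import *
s=st()
go([.5172,.0910,.105],-99,1)
cv2.imwrite('pics/w29.png',optics.camera('wrist')[:,:,::-1])
"
```

```text
time: 20.92
ee_pos: [0.5158, 0.0941, 0.1097]
eef_rot: [-0.534, -0.45, 0.544, -0.466]
ft_force: [0.2, 0.4, -0.2]
width: 0.0007
t 20.93 tcp [515.8  94.1 109.7] xax [ 0.004 -0.026 -1.   ] zax [-0.161 -0.987  0.025] yawz -99.26 F [ 0.2  0.4 -0.2] M [-0.07  0.07 -0.04] w 0.7
total tool-frame cm [0.48 0.18 0.27] spin -0.26
   [0.48 0.18 0.27] -0.26
```

View pics/w29.png

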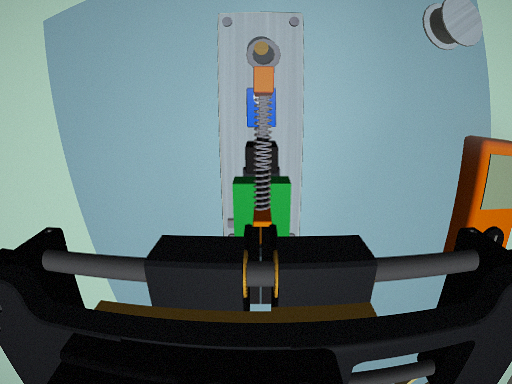

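```bash
python3 -m inch '[{"translation":[0.2,0.15,0.2],"spin":-0.2},{"translation":[0.3,0.05,0.1],"spin":0},{"translation":[0.1,0,0],"spin":0},{"translation":[0.1,0,0],"spin":0}]'; python3 -c "
from h import *
s=st()
go([.5172,.0910,.092],-99,1)
"
```

```text
time: 21.48
ee_pos: [0.5176, 0.0936, 0.1019]
eef_rot: [-0.532, -0.452, 0.542, -0.468]
ft_force: [-1.0, -0.6, -0.2]
width: 0.0006
t 21.48 tcp [517.6  93.6 101.9] xax [ 0.004 -0.026 -1.   ] zax [-0.153 -0.988  0.025] yawz -98.79 F [-1.  -0.6 -0.2] M [-0.08  0.05  0.02] w 0.6
total tool-frame cm [ 1.   -0.01  0.24] spin 0.21
   [ 1.   -0.01  0.24] 0.21
```

```bash
python3 -m inch '[{"translation":[0.15,0,0.25],"spin":0},{"translation":[0.15,0,0.1],"spin":0},{"translation":[0.15,0,0],"spin":0}]'; python3 -c "
from h import *
s=st()
go([.5172,.0910,.091],-99,1)
"
```

```text
time: 21.85
ee_pos: [0.5178, 0.0899, 0.098]
eef_rot: [-0.532, -0.452, 0.541, -0.468]
ft_force: [-0.8, -0.2, 7.5]
width: -0.0001
t 21.85 tcp [517.8  89.9  98. ] xax [ 0.006 -0.025 -1.   ] zax [-0.153 -0.988  0.024] yawz -98.79 F [-0.8 -0.2  7.5] M [-0.54  0.26 -0.01] w -0.1
total tool-frame cm [ 0.7  -0.08 -0.11] spin 0.21
   [ 0.7  -0.08 -0.11] 0.21
```

```bash
python3 -m inch '[{"translation":[0.15,0,0],"spin":0},{"translation":[0.15,0,0],"spin":0}]'; python3 -c "
from h import *
s=st()
"; python3 -m inch '[{"translation":[0.15,0,0],"spin":0},{"translation":[0.15,0,0],"spin":0}]'; python3 -c "
from h import *
s=st()
"
```

```text
time: 22.1
ee_pos: [0.5188, 0.089, 0.0962]
eef_rot: [-0.533, -0.451, 0.541, -0.469]
ft_force: [-1.6, -1.9, 6.6]
width: 0.0004
t 22.1 tcp [518.8  89.   96.2] xax [ 0.007 -0.026 -1.   ] zax [-0.154 -0.988  0.024] yawz -98.84 F [-1.6 -1.9  6.6] M [-0.51  0.47  0.02] w 0.4
time: 22.35
ee_pos: [0.5195, 0.0882, 0.0943]
eef_rot: [-0.534, -0.451, 0.541, -0.469]
ft_force: [-1.8, -1.1, 6.6]
width: 0.0006
t 22.35 tcp [519.5  88.2  94.3] xax [ 0.009 -0.025 -1.   ] zax [-0.155 -0.988  0.024] yawz -98.9 F [-1.8 -1.1  6.6] M [-0.46  0.53  0.02] w 0.6
```

Sliding down at 6–7 N. I'm drifting sideways a little, so I'll correct that too.

```bash
python3 -m inch '[{"translation":[0.15,-0.1,-0.1],"spin":0},{"translation":[0.15,-0.05,-0.05],"spin":0}]'; python3 -c "
from h import *
s=st()
"; python3 -m inch '[{"translation":[0.15,-0.03,-0.03],"spin":0},{"translation":[0.12,0,0],"spin":0}]'; python3 -c "
from h import *
s=st()
"
```

```text
time: 22.6
ee_pos: [0.5192, 0.0877, 0.0927]
eef_rot: [-0.534, -0.45, 0.541, -0.469]
ft_force: [-2.4, -2.1, 8.1]
width: 0.0004
t 22.6 tcp [519.2  87.7  92.7] xax [ 0.01  -0.027 -1.   ] zax [-0.157 -0.987  0.025] yawz -99.01 F [-2.4 -2.1  8.1] M [-0.79  0.59 -0.03] w 0.4
time: 22.85
ee_pos: [0.5198, 0.0871, 0.0917]
eef_rot: [-0.535, -0.449, 0.541, -0.469]
ft_force: [-5.9, -0.8, 16.1]
width: 0.0005
t 22.85 tcp [519.8  87.1  91.7] xax [ 0.011 -0.027 -1.   ] zax [-0.158 -0.987  0.024] yawz -99.08 F [-5.9 -0.8 16.1] M [-0.21  1.09 -0.04] w 0.5
```

The force rises to 16 N at the computed seat height (91), so the pin is down. Retreat and look.

```bash
python3 -m inch '[{"translation":[-1,0,0],"spin":0},{"translation":[-3,0,0],"spin":0},{"translation":[-3,5,0],"spin":0},{"translation":[-2,0,-4],"spin":0},{"translation":[0,0,-4],"spin":0},{"translation":[0,0,0],"spin":0},{"translation":[0,0,0],"spin":0}]'; python3 -c "
from h import *
s=st()
im=optics.camera('wrist')[:,:,::-1]
cv2.imwrite('pics/w30.png',im)
cv2.imwrite('pics/s30.png',cv2.resize(optics.camera('side')[125:235,150:270,::-1],None,fx=5,fy=5,interpolation=cv2.INTER_CUBIC))
print(proj('wrist',[.5361,.2098,.049],s))
"
```

```text
time: 23.72
ee_pos: [0.582, 0.1609, 0.1849]
eef_rot: [-0.536, -0.448, 0.541, -0.468]
ft_force: [-0.2, -0.9, -0.4]
width: 0.0006
t 23.73 tcp [582.  160.9 184.9] xax [ 0.012 -0.026 -1.   ] zax [-0.16  -0.987  0.024] yawz -99.23 F [-0.2 -0.9 -0.4] M [-0.09  0.02  0.01] w 0.6
[202.64294474 144.64637464]
```

View pics/w30.png

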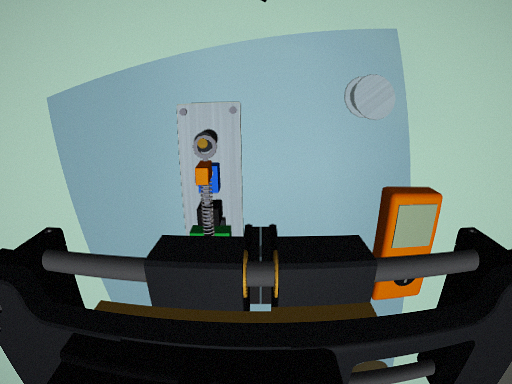

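View pics/s30.png

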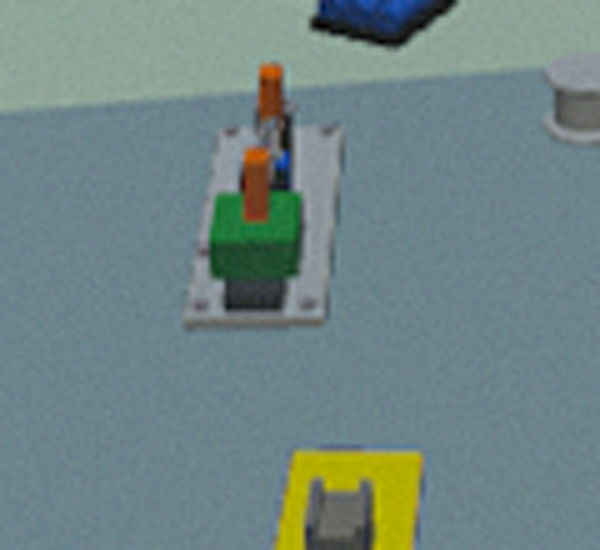

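The hook is flat on the anchor. Next I check the eye's height: an enlarged view, then a light touch on the eye tab's top (seated → TCP about 91 mm).

```bash
python3 -c "
from h import *
im=cv2.imread('pics/w30.png')
cv2.imwrite('pics/c30.png',cv2.resize(im[120:240,165:245],None,fx=5,fy=5,interpolation=cv2.INTER_CUBIC))
go([.5319,.1849,.100],-99,4)"
```

```text
total tool-frame cm [ 8.35 -5.44 -1.76] spin -0.23
   [ 2.09 -1.36 -0.44] -0.06
   [ 2.09 -1.36 -0.44] -0.06
   [ 2.09 -1.36 -0.44] -0.06
   [ 2.09 -1.36 -0.44] -0.06
```

View pics/c30.png

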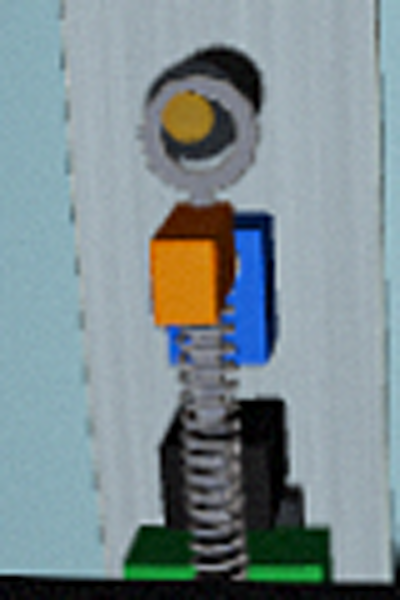

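```bash
python3 -m inch '[{"translation":[1,-2.5,-0.8],"spin":0},{"translation":[2,-2.2,-0.7],"spin":0},{"translation":[2.2,-0.7,-0.3],"spin":0},{"translation":[2,0,0],"spin":0},{"translation":[0.8,0,0],"spin":0},{"translation":[0,0,0],"spin":0}]'; python3 -c "
from h import *
s=st()
go([.5319,.1849,.094],-99,1)"
```

```text
time: 24.58
ee_pos: [0.5312, 0.18, 0.1024]
eef_rot: [-0.538, -0.446, 0.543, -0.466]
ft_force: [0.0, -0.5, 0.8]
width: 0.0008
t 24.57 tcp [531.2 180.  102.4] xax [ 0.012 -0.026 -1.   ] zax [-0.169 -0.985  0.024] yawz -99.7 F [ 0.  -0.5  0.8] M [-0.09  0.07 -0.01] w 0.8
total tool-frame cm [ 0.82 -0.03 -0.51] spin -0.7
   [ 0.82 -0.03 -0.51] -0.7
```

```bash
python3 -m inch '[{"translation":[0.3,0,-0.4],"spin":-0.5},{"translation":[0.3,0,-0.2],"spin":-0.2},{"translation":[0.15,0,0],"spin":0},{"translation":[0.1,0,0],"spin":0}]'; python3 -c "
from h import *
s=st()"
```

```text
time: 25.08
ee_pos: [0.5337, 0.1863, 0.095]
eef_rot: [-0.536, -0.449, 0.539, -0.469]
ft_force: [-0.1, 0.6, 0.7]
width: 0.0007
t 25.07 tcp [533.7 186.3  95. ] xax [ 0.014 -0.025 -1.   ] zax [-0.156 -0.987  0.022] yawz -98.99 F [-0.1  0.6  0.7] M [-0.07  0.1   0.03] w 0.7
```

```bash
python3 -m inch '[{"translation":[0.1,-0.1,0.05],"spin":0},{"translation":[0.1,0,0],"spin":0},{"translation":[0.1,0,0],"spin":0}]'; python3 -c "
from h import *
s=st()"
```

```text
time: 25.45
ee_pos: [0.5326, 0.1857, 0.092]
eef_rot: [-0.536, -0.449, 0.539, -0.469]
ft_force: [-0.7, -0.6, 1.4]
width: 0.0004
t 25.45 tcp [532.6 185.7  92. ] xax [ 0.015 -0.025 -1.   ] zax [-0.156 -0.987  0.022] yawz -99.0 F [-0.7 -0.6  1.4] M [-0.08  0.13 -0.01] w 0.4
```

```bash
python3 -m inch '[{"translation":[0.1,0,0],"spin":0},{"translation":[0.08,0,0],"spin":0}]'; python3 -c "
from h import *
s=st()"
```

```text
time: 25.7
ee_pos: [0.5333, 0.1857, 0.0916]
eef_rot: [-0.536, -0.449, 0.539, -0.469]
ft_force: [-3.6, -0.5, 10.0]
width: 0.0004
t 25.7 tcp [533.3 185.7  91.6] xax [ 0.016 -0.024 -1.   ] zax [-0.157 -0.987  0.021] yawz -99.02 F [-3.6 -0.5 10. ] M [-0.51  0.92 -0.08] w 0.4
```

First contact at TCP ≈91.8, 10 N at 91.6. That's the same height as the seated hook, so the eye is down on the column. Retreat and take a final look.

```bash
python3 -m inch '[{"translation":[-1,0,0],"spin":0},{"translation":[-3,0,0],"spin":0},{"translation":[-4,2,0],"spin":0},{"translation":[-3,0,1],"spin":0},{"translation":[0,0,0],"spin":0},{"translation":[0,0,0],"spin":0},{"translation":[0,0,0],"spin":0}]'; python3 -c "
from h import *
s=st()
im=optics.camera('wrist')[:,:,::-1]
cv2.imwrite('pics/w31.png',cv2.resize(im[90:240,180:300],None,fx=4,fy=4,interpolation=cv2.INTER_CUBIC))
cv2.imwrite('pics/s31.png',cv2.resize(optics.camera('side')[125:255,150:330,::-1],None,fx=4.4,fy=4.4,interpolation=cv2.INTER_CUBIC))
"
```

```text
time: 26.58
ee_pos: [0.5495, 0.1753, 0.206]
eef_rot: [-0.536, -0.449, 0.539, -0.469]
ft_force: [0.0, -0.3, 0.4]
width: 0.0004
t 26.57 tcp [549.5 175.3 206. ] xax [ 0.015 -0.025 -1.   ] zax [-0.156 -0.987  0.022] yawz -98.99 F [ 0.  -0.3  0.4] M [-0.06  0.11 -0.  ] w 0.4
```

View pics/w31.png

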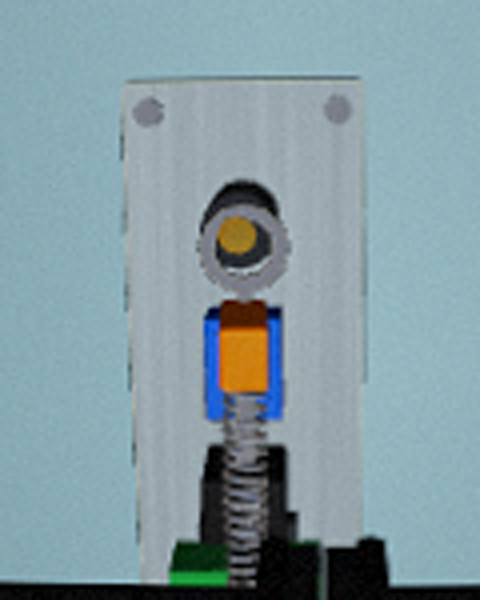

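View pics/s31.png

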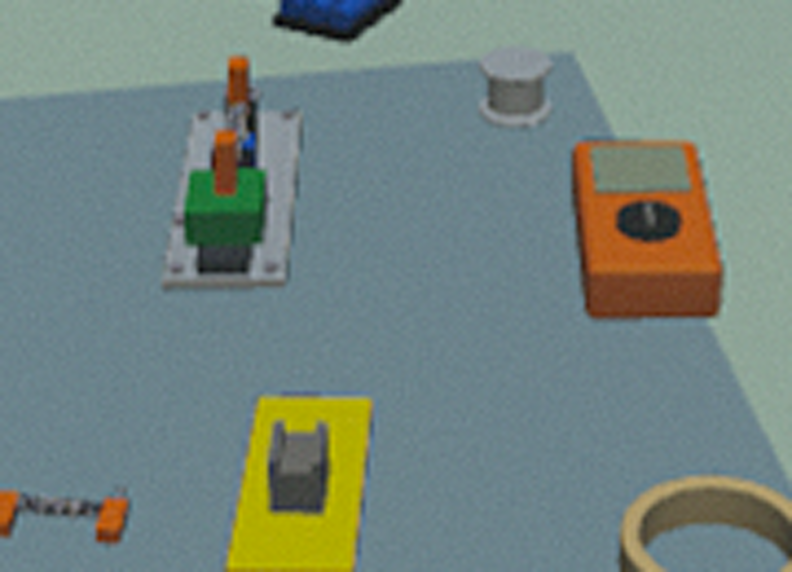

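The ring (crop 243,247) is hooked round the post with the head (237,234) over its far wire. The hook block sits flat on the green anchor, and the meter, tape and solder are where they were. The arm is clear, so I'll hand in.

```bash
python3 -c "
from bench import close_job
print(close_job())"
```

```text
the job is handed in; nothing more can be done
None
```

The spring is fitted: its pin is down in the green anchor's hole and its eye hangs under the brass head. I handed the job in at about 27 s with the arm clear of everything. No verdict was reported.

**What I did:** I took the large spring from the cradle, and the pin went straight into the hole without any searching. I pressed it in until it met resistance at the calculated depth (12.6 N). I then stretched the spring about 30 mm by my estimate, lowered the eye over the post, eased the pull so the ring slid under the head, and let go.

**What went less smoothly:**
- **Pin lifted:** raising the eye over the post also lifted the pin about 10 mm, though it stayed in the hole. It stuck about 7 mm high after I let go, so I pressed the hook fitting down with closed fingers until it stopped at the seated height (16 N).
- **Eye blocked at first:** on the first try the eye met up to 17 N, and the picture showed the ring not yet under the head. It went under on the second try.

**Last checks:**
- **Eye height:** a light touch on top of the eye fitting found the same height as the seated hook fitting, so the eye is down on the column.
- **Pictures:** the head overlaps the ring's far wire, the hook fitting sits flat on the anchor, and the meter, tape and solder look unmoved.
- **Forces:** the highest wrist reading I saw was about 20 N. I had no direct reading of the force between spring and stand. I only read the force at the end of each move, so a brief higher peak could have gone unseen.

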